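# Rebuild the sample carousel on the analyser's spindle

## Task

Rebuild the analyser's sample carousel on its spindle, from the bottom up: lift the gear plate straight up off the two dowels of its dock, keeping it level so that it does not bind, and lower it over the spindle's post; then stack on it the wide tube ring (eight holders), the narrow tube ring (six holders) and last the cap with the knob. Set each one fully down on the one below before fetching the next, let the finished carousel stand by itself, and leave the bottle, the jar and the orange stopper where they are.

Things in the scene. Friction and masses are not known exactly. Their poses are not given: they have to be found in the camera images.
- gear_plate_grip (a point): Gear plate: toothed wheel 115 mm across, 6 mm thick; hub tube 28 mm in diameter, 38 mm high on it, bore 18 mm. Two 9.2 mm dowel holes at +-34 mm on its x axis, 0.6 mm play all round the dock's dowels, on which it lies at the start. 130 to 240 g. Point: on the hub's axis, where to grip, 32 mm above the underside, 26 mm above the plate's face, 12 mm below the hub's top. z up.
- wide_ring_grip (a point): Wide tube ring: eight tube holders round a core, 92 mm across, 44 mm high; on it a solid hub 28 mm in diameter, 38 mm high (82 mm in all). Bore underneath 34 mm, 40 mm deep, goes over the hub of the part below. Stands on the table. Point: on the hub's axis, where to grip, 70 mm above the underside, 26 mm above the core, 12 mm below the hub's top. z up.
- narrow_ring_grip (a point): Narrow tube ring: six tube holders round a core, 72 mm across, 44 mm high; on it a solid hub 28 mm in diameter, 38 mm high (82 mm in all). Bore underneath 34 mm, 40 mm deep. Stands on the table. Point: on the hub's axis, where to grip, 70 mm above the underside, 26 mm above the core, 12 mm below the hub's top. z up.
- cap_grip (a point): Cap: round, 50 mm in diameter, 44 mm high, with a mushroom knob on top (18 mm stem; head 34 mm in diameter, from 64 to 80 mm above the underside). Bore underneath 34 mm, 40 mm deep. Stands on the table. Point: middle of the knob's head, where to grip, 72 mm above the underside, 28 mm above the shoulder. z up.
- spindle: Fixed. Round grey foot 90 mm across, 10 mm high, on a thin dark disc; steel post 12 mm in diameter, top 36 mm above the table, last 6 mm tapered. Origin: on the post's axis at table height. Seated parts lie face to face: undersides of plate, wide ring, narrow ring, cap 10, 16, 60, 104 mm above the table, so their grip points 42, 86, 130, 176 mm.
- dock: Parking dock, fixed: grey block 130 x 76 mm, 14 mm high, with two upright 8 mm steel dowels at +-34 mm on its x axis, 12 mm above its top (6 mm above the face of the plate lying on it). Origin: its centre, at table height. z up.
- reagent_bottle: Bystander: white reagent bottle with blue cap, 52 mm across, 95 mm high; origin at the centre of its underside.
- control_jar: Bystander: low amber glass jar with white cap, 54 mm across, 55 mm high; origin at the centre of its underside.
- stopper: Bystander: small orange tube stopper, 24 mm across, 22 mm high; origin at the centre of its underside.
Not all that is in view belongs to the job. What is shaped like the part that bears narrow_ring_grip but green or turquoise is not meant.

How it is judged:
By the outcome, as a careful person would: the job done as asked, in the order asked, and still so for the second after the job is handed in, with the robot touching nothing.
It also fails if it takes over 102 s, if anything falls off the work surface, if the arm or the gripper's body presses on something with over 40 N, if the wrist force passes 120 N, or if a joint passes its speed limit or range.

## Robot

A 6-joint arm with a two-finger parallel gripper is mounted at the origin on the work surface. World frame = base frame: x ahead of the robot, y to its left, z up, the work surface at z = 0. Lengths are in m, angles in rad, forces in N, time in s.
With the tool pointing down it reaches from about 0.375 to 0.9 m from the base axis. Payload 3.1 kg.
Tool frame: the origin (TCP) lies on the centre line of the jaws, within the pads' length; the fingertips stand 17 mm ahead of it and the grasp point (between the pads) lies 2 mm behind it; y points along the fingers, z is the direction in which the jaws open and shut, and the axes are right-handed (so a half turn about y gives the same grasp; the last joint's range is limited). The gripper opens to 85 mm and grips with 20 to 120 N. Pads are 22 mm wide; open, the fingers measure 114 mm over their backs; the gripper's body (76 mm by 85 mm) begins 54 mm behind the grasp point. The pads swing forward as they close: fully open they stand 13 mm farther back than shut.
Start: joints at [-1.315, 0.527, 1.433, -0, 1.181, -0.178], TCP at [0.263, -0.567, 0.248] pointing down, gripper open.
Joint ranges: [-3.08, 3.08], [-0.75, 2.2], [0.22, 2.44], [-1.43, 4.57], [0, 2.65], [-2.85, 2.85]. Speed limits (rad/s): [2.79, 2.79, 3.14, 3.14, 3.14, 3.14].

## Interface

Orientations are given as a unit quaternion [x, y, z, w].
In Python, from station import manip gives the robot as it stands.
- The arm moves only by the shell command python3 -m handwheel 'ROWS' [FORCE]. ROWS is JSON, one flat list of numbers, 7 for each row, row after row: the shift along the tool's x, y, z in cm, then the turn, a rotation vector about the tool's x, y, z in rad, then the finger opening in cm, from 0 to 8.54. A call has 1 to 10 rows; each row is the pose to reach, as a shift and turn from the pose commanded when the call began, along the tool's axes at that moment; what a row does not reach only later rows make up. A row lasts 1/12 s, in which the tool goes at most 41.7 mm and 7.16 degrees, less where a joint would pass 70% of its speed; a pose out of reach is approached as far as the arm can. A call with a gripper value outside its range is refused whole. The fingers move at their own pace and stop on an object; FORCE is the grip in N (left out, the last holds). Time passes only in rows, so rows that repeat a pose let the fingers close. It gives the time, the measured TCP pose, the force and the opening at its end, in the units of the state.
- manip.sense(): the state, without advancing time (a new reading comes with each control period).
- manip.snapshot(name): name is "side" or "top" or "wrist"; returns a dict with "frame" (420x560x3 uint8, red, green, blue), "depth" (420x560 float32, m along the optical axis (not along the pixel's ray), 0 where there is no reading), "camera_matrix" (3x3 intrinsics, pixels), "rvec" (rotation vector, rad) and "tvec" (3), from world to camera coordinates, as OpenCV has them. Camera axes: x right, y down, z forward; pixel columns grow to the right and rows downward; lengths in m; the calibration is good to about 2 mm. A picture is of the moment at which its call begins.
- manip.sign_off(): hands the job in, once; it reports no verdict.
The state is a dict: "t": time; "q": joint angles; "qd": joint speeds; "tau": joint torques, N m; "tcp_pos": TCP position; "tool_rot": TCP orientation; "force": force on the tool from outside, world axes, zero at the start; "ft_torque": the same for the moment, N m; "finger_gap": opening from 0.0 (shut) to 1.0 (fully open).
Only numpy, scipy, OpenCV 4.12 (cv2) and the standard library are available. Lean on these libraries where they do the work, as an engineer would, in place of code of your own. Each camera call takes 0.05 s, during which the arm holds its last target.

## Working session

There is one attempt and no reset: what is moved stays moved. The work goes in short steps, Python scripts to look and compute and a shell command to move; the robot and the scene stay as the last step left them, time stands still between calls to the robot, and variables do not carry over. Pictures are saved under pics/ and viewed, and the job is handed in when it is done.

```bash
ls; mkdir -p pics; python3 - <<'E'
from station import manip
import cv2
print(manip.sense())
for n in ["side","top","wrist"]:
    s=manip.snapshot(n)
    cv2.imwrite(f"pics/{n}0.png",s["frame"][:,:,::-1])
    print(n,s["camera_matrix"].tolist(),s["rvec"],s["tvec"])
E
```

```text
pics
{'t': 0.0, 'q': array([-1.31452240e+00,  5.28443639e-01,  1.43390225e+00,  7.38316243e-06,
        1.18144607e+00, -1.78459256e-01]), 'qd': array([-0.0008559 ,  0.00013984, -0.00098855, -0.00069692,  0.00020743,
       -0.00092275]), 'tau': array([-3.53633543e-03, -4.42363644e+01, -1.78027833e+01, -4.53900520e-04,
        8.43055575e-03, -4.78518004e-06]), 'tcp_pos': array([ 0.26310373, -0.56616036,  0.24734747]), 'tool_rot': array([-0.15252067,  0.69124455, -0.68969039,  0.152465  ]), 'force': array([-0.50577896, -0.40241973,  0.25077491]), 'ft_torque': array([0.01578516, 0.00780317, 0.01710939]), 'finger_gap': 0.9982206080008048}
side [[418.45406651249937, 0.0, 280.58041796374755], [0.0, 418.45406651249937, 209.574629119863], [0.0, 0.0, 1.0]] [ 0.32859136 -2.85715477  1.04264305] [0.53914679 0.14700697 0.94669912]
top [[419.39356061754654, 0.0, 282.0935181841195], [0.0, 419.39356061754654, 214.1601528970566], [0.0, 0.0, 1.0]] [ 2.10131987 -2.16689223  0.08970407] [0.03920493 0.56660919 0.87668505]
wrist [[332.0853223546563, 0.0, 282.16210236433795], [0.0, 332.0853223546563, 211.1387071653138], [0.0, 0.0, 1.0]] [-2.42083363  1.54490701  0.24145689] [-0.62435787 -0.03958251  0.37906147]
```

View pics/top0.png

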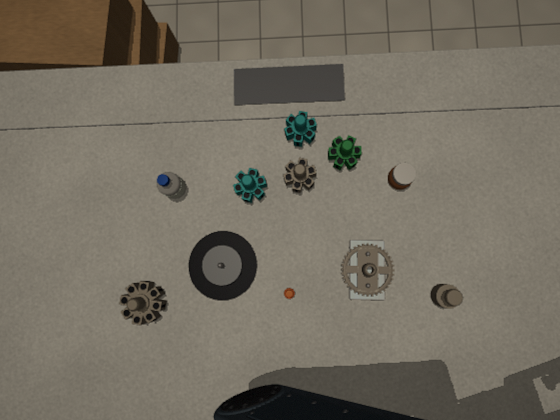

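View pics/side0.png

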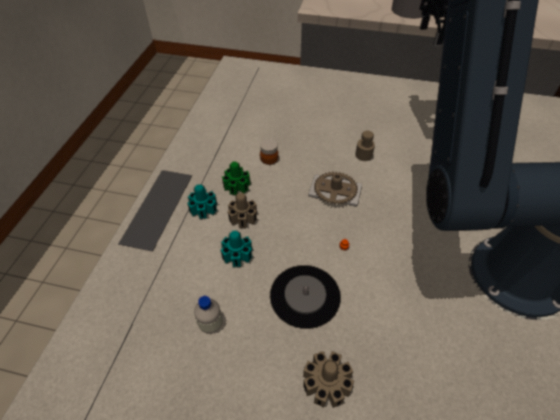

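View pics/wrist0.png

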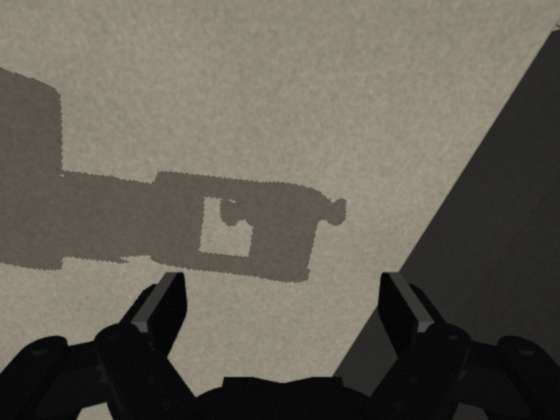

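Top view: gear plate on dock (368,269), spindle (222,265), eight-holder wide ring (143,302), cap (447,296), stopper (289,293), bottle (170,185) and jar (401,177). There are four candidates for the narrow ring: turquoise (300,128), turquoise (250,184), green (344,152) and beige (300,175). Only the beige one fits, since green and turquoise are excluded. I'll confirm it in a crop and measure.

```bash
cat > h.py <<'E'
import numpy as np, cv2
from station import manip
def cloud(s):
    R,_=cv2.Rodrigues(s["rvec"]);K=s["camera_matrix"];d=s["depth"]
    v,u=np.mgrid[0:d.shape[0],0:d.shape[1]]
    P=np.stack([(u-K[0,2])/K[0,0]*d,(v-K[1,2])/K[1,1]*d,d],-1)
    W=(P-np.ravel(s["tvec"]))@R
    W[d<=0]=np.nan
    return W
def plane(s,px,z):
    R,_=cv2.Rodrigues(s["rvec"]);K=s["camera_matrix"]
    px=np.atleast_2d(px).astype(float)
    r=np.c_[(px[:,0]-K[0,2])/K[0,0],(px[:,1]-K[1,2])/K[1,1],np.ones(len(px))]@R
    c=-R.T@np.ravel(s["tvec"])
    return c+r*((z-c[2])/r[:,2])[:,None]
def proj(s,P):
    p,_=cv2.projectPoints(np.atleast_2d(P).astype(float),np.array(s["rvec"],float),np.array(s["tvec"],float),s["camera_matrix"],None)
    return p[:,0]
def crop(s,u,v,h,k,name):
    f=s["frame"][max(0,v-h):v+h,max(0,u-h):u+h,::-1]
    cv2.imwrite("pics/"+name,cv2.resize(f,None,fx=k,fy=k,interpolation=cv2.INTER_CUBIC))
E
python3 - <<'E'
from h import *
s=manip.snapshot("top"); W=cloud(s)
for n,(u,v) in dict(plate=(368,269),spin=(222,265),wide=(138,303),narrow=(300,172),cap=(452,296)).items():
    w=W[v-40:v+40,u-40:u+40].reshape(-1,3); w=w[~np.isnan(w[:,0])]
    c=W[v,u]; print(n,"c",c.round(4), "table z",np.median(w[:,2]).round(4))
    m=(np.hypot(*(w-c)[:,:2].T)<.05)
    zz=w[m,2]; print("  hist",np.histogram(zz,bins=np.arange(-.005,.1,.005))[0])
crops=[]
for (u,v) in [(300,160),(143,302),(368,269),(222,265)]:
    crops.append(cv2.resize(s["frame"][v-45:v+45,u-45:u+45,::-1],(390,290*390//390 if 0 else 290),interpolation=cv2.INTER_CUBIC))
cv2.imwrite("pics/crops.png",np.vstack([np.hstack(crops[:2]),np.hstack(crops[2:])]))
E
```

```text
plate c [ 0.4439 -0.1614  0.0116] table z 0.0013
  hist [ 29  24   6 269 729 496  18   8   5   8   6  32  64   7   0   0   0   0
   0   0]
spin c [0.4614 0.156  0.0304] table z 0.0008
  hist [105 195 628 604   4   3   2  15   6   0   0   0   0   0   0   0   0   0
   0   0]
wide c [0.3881 0.3213 0.0792] table z 0.0007
  hist [212 220  31  33  41  40  63  59 626 289  37  12  13  11  13  14  61  76
   4   0]
narrow c [ 0.6493 -0.0201  0.0826] table z 0.0007
  hist [350 343  15  21  19  15  23  28 309 168  33   5   8   5   7   7  51  78
   0   0]
cap c [ 0.3867 -0.313   0.0814] table z -0.0001
  hist [617 474  15  19  14  20  16  17  22 197  43   0   0   0  12  13 147  81
   0   0]
```

View pics/crops.png

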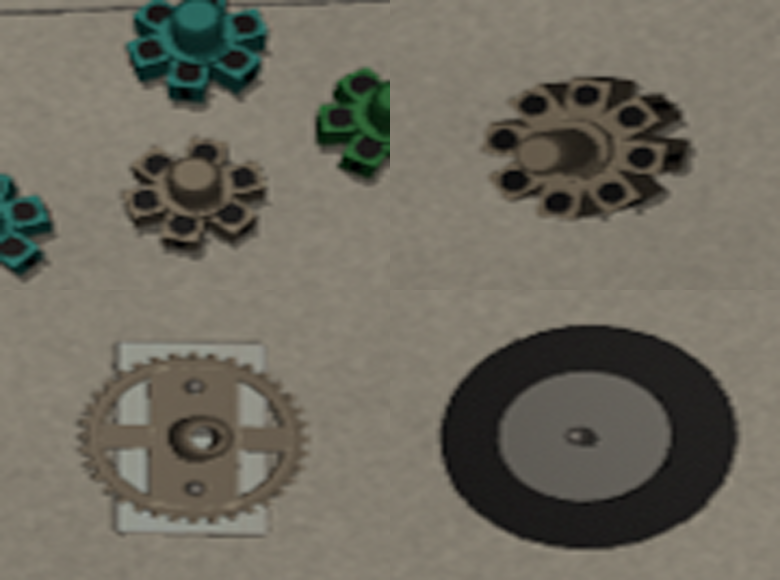

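The crops confirm the beige ring at (300,175) has six holders, and the ring at (143,302) has eight. Next I'll measure centres from both cameras.

```bash
python3 - <<'E'
from h import *
from scipy.spatial.transform import Rotation as Ro
C=dict(plate=(.445,-.165,.046,.062,.018),spin=(.46,.153,.03,.04,.012),spinfoot=(.46,.153,.006,.014,.05),wide=(.388,.32,.072,.092,.02),narrow=(.65,-.02,.072,.092,.02),cap=(.387,-.313,.072,.09,.023),
 wcore=(.388,.31,.036,.05,.055),ncore=(.65,-.02,.036,.05,.042))
for cam in ["top","side"]:
    s=manip.snapshot(cam); W=cloud(s)
    for n,(x,y,z0,z1,r) in C.items():
        c=np.array([x,y])
        for _ in range(6):
            m=(np.hypot(W[...,0]-c[0],W[...,1]-c[1])<r)&(W[...,2]>z0)&(W[...,2]<z1)
            if m.sum()<3: break
            p=W[m]; 
            (cx,cy),rad=cv2.minEnclosingCircle(p[:,:2].astype(np.float32))
            c=np.array([cx,cy])
        print(cam,n,m.sum(),"mec",c.round(4),round(rad,4),"mean",p.mean(0).round(4))
s=manip.sense(); R=Ro.from_quat(s["tool_rot"]).as_matrix(); print(R.round(4),s["tcp_pos"])
s=manip.snapshot("wrist");Rw,_=cv2.Rodrigues(s["rvec"]);Rc=Rw.T
print("cam in tool", R.T@(-Rc@np.ravel(s["tvec"])-manip.sense()["tcp_pos"])); print((R.T@Rc).round(3))
E
```

```text
top plate 108 mec [ 0.4427 -0.159 ] 0.0139 mean [ 0.4425 -0.158   0.0556]
top spin 20 mec [0.4615 0.16  ] 0.0049 mean [0.4616 0.16   0.0331]
top spinfoot 1215 mec [0.4612 0.1604] 0.0451 mean [0.461  0.1597 0.0099]
top wide 148 mec [0.3859 0.3319] 0.0142 mean [0.3857 0.3302 0.0801]
top narrow 135 mec [ 0.6557 -0.0194] 0.0139 mean [ 0.6543 -0.0195  0.0805]
top cap 240 mec [ 0.3839 -0.3178] 0.0171 mean [ 0.384  -0.3171  0.0793]
top wcore 994 mec [0.3854 0.3316] 0.0469 mean [0.3858 0.3292 0.0398]
top ncore 502 mec [ 0.6559 -0.0193] 0.037 mean [ 0.6534 -0.0193  0.0402]
side plate 77 mec [ 0.444  -0.1578] 0.0137 mean [ 0.4435 -0.1563  0.0535]
side spin 20 mec [0.4624 0.1616] 0.0048 mean [0.4624 0.1618 0.0333]
side spinfoot 1153 mec [0.4615 0.1605] 0.0452 mean [0.4617 0.1627 0.0098]
side wide 204 mec [0.3856 0.3322] 0.0144 mean [0.3861 0.3342 0.08  ]
side narrow 96 mec [ 0.656 -0.018] 0.0137 mean [ 0.6551 -0.0157  0.0795]
side cap 94 mec [ 0.3839 -0.3179] 0.0174 mean [ 0.3841 -0.3152  0.0785]
side wcore 1428 mec [0.3858 0.332 ] 0.0469 mean [0.3857 0.336  0.0395]
side ncore 319 mec [ 0.6571 -0.0196] 0.038 mean [ 0.653  -0.0121  0.0405]
[[-9.069e-01 -2.000e-04  4.213e-01]
 [-4.213e-01  7.000e-04 -9.069e-01]
 [-1.000e-04 -1.000e+00 -7.000e-04]] [ 0.26323658 -0.56660707  0.24796292]
cam in tool [-7.73460244e-02 -1.25127493e-01 -3.43000027e-05]
[[ 0.     0.953  0.304]
 [-0.001 -0.304  0.953]
 [ 1.    -0.001  0.001]]
```

```bash
cat >> h.py <<'E'
from scipy.spatial.transform import Rotation as Ro
def go(x,y,z,adeg=None):
    s=manip.sense();R=Ro.from_quat(s["tool_rot"]).as_matrix()
    a=np.arctan2(R[1,2],R[0,2]) if adeg is None else np.radians(adeg)
    T=np.array([[np.sin(a),0,np.cos(a)],[-np.cos(a),0,np.sin(a)],[0,-1,0]])
    d=R.T@(np.array([x,y,z])-s["tcp_pos"])*100
    w=Ro.from_matrix(R.T@T).as_rotvec()
    print("shift cm",d.round(2),"rot",w.round(4),"rows>=",round(max(np.linalg.norm(d)/4.17,np.degrees(np.linalg.norm(w))/7.16),1),"a",np.degrees(np.arctan2(R[1,2],R[0,2])).round(1),"q",s["q"].round(2),"t",round(s["t"],2))
def where():
    s=manip.sense();print("t",round(s["t"],2),"tcp",s["tcp_pos"].round(4),"F",s["force"].round(1),"M",s["ft_torque"].round(2),"gap",round(s["finger_gap"]*8.54,2))
E
python3 - <<'E'
from h import *
s=manip.snapshot("top"); W=cloud(s)
m=((W[...,2]>.07)&(W[...,2]<.1)&(W[...,0]>.3)).astype(np.uint8)
n,l,st,c=cv2.connectedComponentsWithStats(m)
for i in range(1,n):
    if st[i,4]>30: print(c[i].round(),st[i,4],np.nanmean(W[l==i],axis=0).round(3))
go(.443,-.158,.17,-90)
E
```

```text
[300. 121.] 136 [ 0.761 -0.024  0.08 ]
[347. 146.] 140 [ 0.702 -0.121  0.08 ]
[300. 170.] 136 [ 0.654 -0.019  0.08 ]
[165. 181.] 198 [0.639 0.264 0.086]
[247. 181.] 137 [0.635 0.091 0.08 ]
[454. 297.] 245 [ 0.384 -0.317  0.079]
[134. 304.] 155 [0.386 0.33  0.08 ]
shift cm [-33.52   7.83 -29.5 ] rot [3.000e-04 4.348e-01 0.000e+00] rows>= 10.9 a -65.1 q [-1.31  0.53  1.43 -0.    1.18 -0.18] t 0.4
```

```bash
python3 -m handwheel '[-33.5,7.0,-29.5,0,0.435,0,6, -33.5,7.0,-29.5,0,0.435,0,6, -33.5,7.0,-29.5,0,0.435,0,6, -33.5,7.0,-29.5,0,0.435,0,6, -33.5,7.0,-29.5,0,0.435,0,6, -33.5,7.0,-29.5,0,0.435,0,6, -33.5,7.0,-29.5,0,0.435,0,6, -33.5,7.0,-29.5,0,0.435,0,6, -33.5,7.0,-29.5,0,0.435,0,6, -33.5,7.0,-29.5,0,0.435,0,6]' 40; python3 -c "
from h import *
go(.443,-.158,.175,-90)"
```

```text
t: 1.23
tcp_pos: [0.4295, -0.1883, 0.1838]
tool_rot: [-0.001, -0.707, 0.707, -0.0]
force: [1.2, -1.2, 0.1]
finger_gap: 0.702
shift cm [-1.35  0.88 -3.03] rot [-0.0006 -0.0008 -0.0008] rows>= 0.8 a -90.0 q [-0.65  0.42  1.88  0.    0.84  0.92] t 1.23
```

```bash
python3 -m handwheel '[-1.0,0.8,-2.5,0,0,0,5, -1.0,0.8,-2.5,0,0,0,5, -1.0,0.8,-2.5,0,0,0,5, -1.0,0.8,-2.5,0,0,0,5]'; python3 - <<'E'
from h import *
s=manip.snapshot("wrist"); cv2.imwrite("pics/w1.png",s["frame"][:,:,::-1])
W=cloud(s)
c=np.array([.443,-.158]);m=(np.hypot(W[...,0]-c[0],W[...,1]-c[1])<.02)&(W[...,2]>.046)&(W[...,2]<.066)
if m.sum()>3: print(m.sum(),cv2.minEnclosingCircle(W[m][:,:2].astype(np.float32)),W[m].mean(0))
where(); go(.443,-.158,.06,-90)
s=manip.snapshot("side"); crop(s,345,170,60,5,"s1.png")
E
```

```text
t: 1.57
tcp_pos: [0.4393, -0.1656, 0.176]
tool_rot: [-0.0, -0.707, 0.707, -0.0]
force: [0.0, -1.0, -0.8]
finger_gap: 0.586
740 ((0.4423789978027344, -0.15982645750045776), 0.01411245297640562) [ 0.44475755 -0.160027    0.05520033]
t 1.62 tcp [ 0.4392 -0.1662  0.1761] F [-0.8 -0.1  0.3] M [-0.01  0.02  0.04] gap 5.01
shift cm [-0.36 11.61 -0.83] rot [-0.0011 -0.001  -0.0011] rows>= 2.8 a -90.1 q [-0.6   0.44  1.89 -0.    0.82  0.97] t 1.62
```

View pics/w1.png

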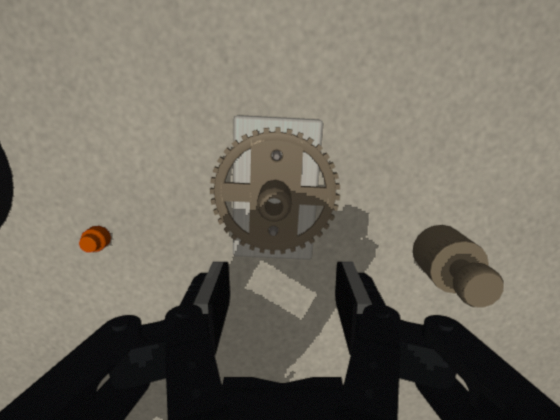

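The wrist view shows the plate at (275,195) with its dowels at (277,155) and (275,231). They lie along world x, so jaws opening along y will clear them. Going down.

```bash
python3 -m handwheel '[-0.37,3,-0.71,0,0,0,4.8, -0.37,6,-0.71,0,0,0,4.8, -0.37,8,-0.71,0,0,0,4.8, -0.37,8,-0.71,0,0,0,4.8, -0.37,8,-0.71,0,0,0,4.8]'; python3 -c "
from h import *
where();go(.443,-.159,.0440,-90)"
```

```text
t: 2.08
tcp_pos: [0.4421, -0.1589, 0.0953]
tool_rot: [0.0, 0.707, -0.707, -0.001]
force: [-0.4, 0.2, -0.1]
finger_gap: 0.559
t 2.08 tcp [ 0.4421 -0.1589  0.0953] F [-0.4  0.2 -0.1] M [ 0.01  0.01 -0.01] gap 4.77
shift cm [-0.1   5.13  0.02] rot [ 0.001  -0.0024  0.0016] rows>= 1.2 a -90.1 q [-0.58  0.59  1.94 -0.    0.61  0.99] t 2.08
```

```bash
python3 -m handwheel '[-0.05,2,0,0,0,0,4.8, -0.05,4,0,0,0,0,4.8, -0.08,5.1,0,0,0,0,4.8, -0.08,5.1,0,0,0,0,4.8, -0.08,5.1,0,0,0,0,4.8]'; python3 -c "
from h import *
where()
go(.443,-.159,.0440,-90)"
```

```text
t: 2.5
tcp_pos: [0.444, -0.1589, 0.0457]
tool_rot: [-0.001, -0.707, 0.707, -0.0]
force: [-0.5, -0.3, 0.2]
finger_gap: 0.561
t 2.5 tcp [ 0.444  -0.1589  0.0457] F [-0.5 -0.3  0.2] M [-0.01  0.02  0.01] gap 4.79
shift cm [0.1  0.17 0.01] rot [-0.001  -0.0011 -0.0015] rows>= 0.0 a -90.1 q [-0.58  0.7   1.96 -0.    0.48  0.99] t 2.5
```

Closing on the hub with the arm held still.

```bash
python3 -m handwheel '[0,0.1,0,0,0,0,2.5, 0,0.1,0,0,0,0,2.5, 0,0.1,0,0,0,0,2.5, 0,0.1,0,0,0,0,2.5, 0,0.1,0,0,0,0,2.3, 0,0.1,0,0,0,0,2.3, 0,0.1,0,0,0,0,2.3, 0,0.1,0,0,0,0,2.3]' 50; python3 -c "
from h import *
where()"
```

```text
t: 3.17
tcp_pos: [0.4443, -0.1586, 0.0453]
tool_rot: [-0.001, -0.706, 0.708, -0.001]
force: [-2.0, -0.4, 6.9]
finger_gap: 0.301
t 3.17 tcp [ 0.4443 -0.1586  0.0453] F [-2.  -0.4  6.9] M [-0.12  0.12 -0.08] gap 2.57
```

```bash
python3 -m handwheel '[0,-0.1,0,0,0,0,2.0, 0,-0.4,0,0,0,0,2.0, 0,-0.7,0,0,0,0,2.0, 0,-1.0,0,0,0,0,2.0, 0,-1.0,0,0,0,0,2.0]' 60; python3 -c "
from h import *
where();go(.4443,-.1588,.0653)
s=manip.snapshot('side'); crop(s,345,170,60,5,'s2.png')"
```

```text
t: 3.58
tcp_pos: [0.4435, -0.1578, 0.0543]
tool_rot: [-0.0, -0.707, 0.707, -0.0]
force: [1.0, -0.8, -1.2]
finger_gap: 0.3
t 3.58 tcp [ 0.4435 -0.1578  0.0543] F [ 1.  -0.8 -1.2] M [-0.22 -0.08  0.  ] gap 2.56
shift cm [-0.08 -1.1   0.1 ] rot [-0.0002  0.     -0.0005] rows>= 0.3 a -90.0 q [-0.58  0.68  1.96  0.    0.5   0.99] t 3.58
```

View pics/s2.png

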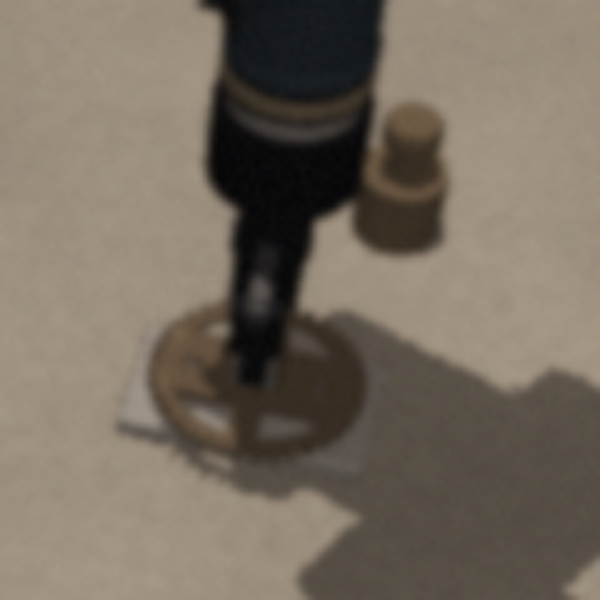

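The plate is coming up level and its shadow has separated from it. I'll keep going straight up.

```bash
python3 -m handwheel '[0,-0.4,0,0,0,0,2.0, 0,-0.9,0,0,0,0,2.0, 0,-1.6,0,0,0,0,2.0, 0,-2.8,0,0,0,0,2.0, 0,-4.2,0,0,0,0,2.0, 0,-5.6,0,0,0,0,2.0, 0,-6.6,0,0,0,0,2.0, 0,-7,0,0,0,0,2.0, 0,-7,0,0,0,0,2.0]' 60; python3 - <<'E'
from h import *
where();go(.4615,.1605,.12)
s=manip.snapshot('side'); crop(s,345,170,60,5,'s3.png')
W=cloud(s); t=manip.sense()["tcp_pos"]
m=(np.hypot(W[...,0]-t[0],W[...,1]-t[1])<.062)&(abs(W[...,2]-(t[2]-.026))<.02)
p=W[m];A=np.c_[p[:,:2]-t[:2],np.ones(len(p))]
k=np.ones(len(p),bool)
for _ in range(8):
    c,*_=np.linalg.lstsq(A[k],p[k,2],rcond=None);r=p[:,2]-A@c;k=abs(r)<.004
print("tilt deg",np.degrees(c[:2]),c[2],k.sum())
E
```

```text
t: 4.38
tcp_pos: [0.4437, -0.1579, 0.1249]
tool_rot: [-0.001, -0.707, 0.707, -0.001]
force: [-0.3, -0.0, -1.6]
finger_gap: 0.306
t 4.38 tcp [ 0.4437 -0.1579  0.1249] F [-0.3 -0.  -1.6] M [-0.    0.01  0.02] gap 2.61
shift cm [ -1.78   0.46 -31.84] rot [-0.001   0.     -0.0016] rows>= 7.6 a -90.0 q [-0.58  0.53  1.93  0.    0.68  0.99] t 4.38
tilt deg [-0.05250863 -0.15257175] 0.0989540718795715 846
```

View pics/s3.png

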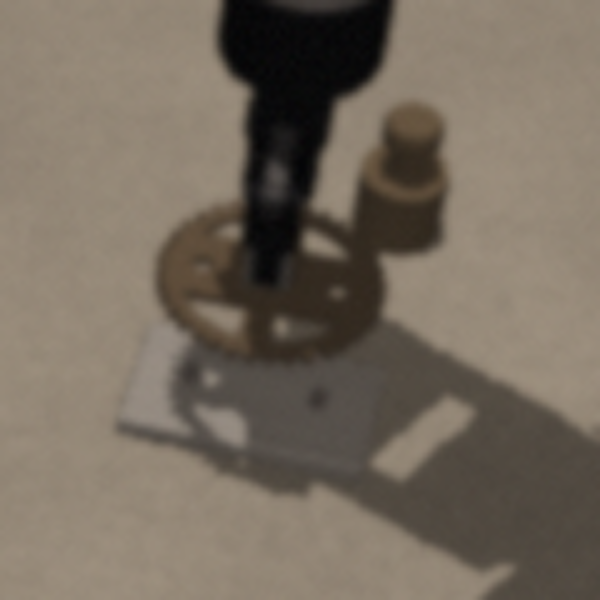

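The plate is clear of the dowels and level (tilt under 0.2°). Carrying it to the spindle.

```bash
python3 -m handwheel '[-0.1,0,-1,0,0,0,2.0, -0.2,0,-3,0,0,0,2.0, -0.4,0,-6,0,0,0,2.0, -0.6,0,-9.5,0,0,0,2.0, -0.8,0,-13,0,0,0,2.0, -1.0,0,-16.5,0,0,0,2.0, -1.2,0,-20,0,0,0,2.0, -1.4,0,-23.5,0,0,0,2.0, -1.6,0,-26.5,0,0,0,2.0, -1.7,0,-29,0,0,0,2.0]' 60
python3 -m handwheel '[-0.1,0,-1.5,0,0,0,2.0, -0.1,0,-2.5,0,0,0,2.0, -0.1,0,-2.8,0,0,0,2.0, -0.1,0,-2.8,0,0,0,2.0, -0.1,0,-2.8,0,0,0,2.0]' 60;  python3 - <<'E'
from h import *
where();go(.462,.1605,.044)
for cam in ['side','top']:
    s=manip.snapshot(cam); cv2.imwrite('pics/p1%s.png'%cam,s["frame"][:,:,::-1])
    W=cloud(s); t=manip.sense()["tcp_pos"]
    m=(np.hypot(W[...,0]-t[0],W[...,1]-t[1])<.08)&(abs(W[...,2]-(t[2]-.026))<.005)
    print(m.sum(),cv2.minEnclosingCircle(W[m][:,:2].astype(np.float32)))
E
```

```text
t: 5.27
tcp_pos: [0.4591, 0.135, 0.1229]
tool_rot: [-0.001, 0.707, -0.707, -0.0]
force: [0.8, 0.3, -2.7]
finger_gap: 0.3
t: 5.68
tcp_pos: [0.461, 0.1596, 0.1234]
tool_rot: [0.0, -0.707, 0.707, 0.001]
force: [0.5, -0.2, -2.2]
finger_gap: 0.299
t 5.68 tcp [0.461  0.1596 0.1234] F [ 0.5 -0.2 -2.2] M [ 0.03 -0.03 -0.02] gap 2.55
shift cm [-0.11  7.94 -0.09] rot [-0.0004 -0.      0.0012] rows>= 1.9 a -90.0 q [ 0.1   0.55  1.88 -0.    0.71  1.68] t 5.68
1379 ((0.46038818359375, 0.15913327038288116), 0.05794774368405342)
687 ((0.4596650302410126, 0.1567976325750351), 0.05673229694366455)
```

View pics/p1side.png

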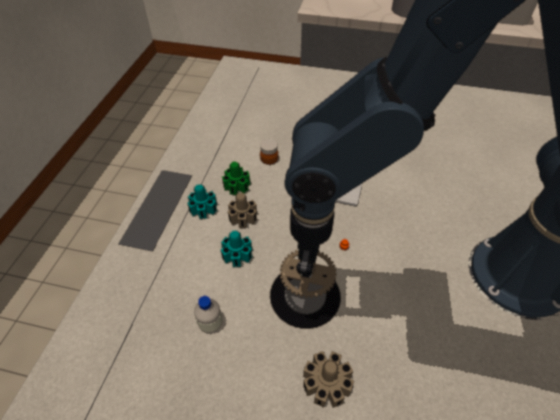

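```bash
python3 -m handwheel '[-0.12,0.5,-0.12,0,0,0,2.0, -0.12,1.5,-0.12,0,0,0,2.0, -0.12,3,-0.12,0,0,0,2.0, -0.12,4.2,-0.12,0,0,0,2.0, -0.12,4.6,-0.12,0,0,0,2.0, -0.12,4.6,-0.12,0,0,0,2.0, -0.12,4.6,-0.12,0,0,0,2.0]' 60; python3 - <<'E'
from h import *
where();go(.462,.1605,.0413)
s=manip.snapshot('side'); crop(s,308,285,50,6,'s4.png')
W=cloud(s); t=manip.sense()["tcp_pos"]
m=(np.hypot(W[...,0]-t[0],W[...,1]-t[1])<.08)&(abs(W[...,2]-(t[2]-.026))<.005)
print(m.sum(),cv2.minEnclosingCircle(W[m][:,:2].astype(np.float32)))
E
```

```text
t: 6.37
tcp_pos: [0.4626, 0.1611, 0.0773]
tool_rot: [0.0, -0.707, 0.707, 0.001]
force: [-0.3, -0.3, -3.1]
finger_gap: 0.301
t 6.37 tcp [0.4626 0.1611 0.0773] F [-0.3 -0.3 -3.1] M [-0.06 -0.03 -0.  ] gap 2.57
shift cm [0.05 3.6  0.06] rot [-0.0001 -0.      0.0009] rows>= 0.9 a -90.0 q [ 0.11  0.64  1.9  -0.    0.6   1.68] t 6.37
1251 ((0.4606989920139313, 0.160467728972435), 0.058637186884880066)
```

View pics/s4.png

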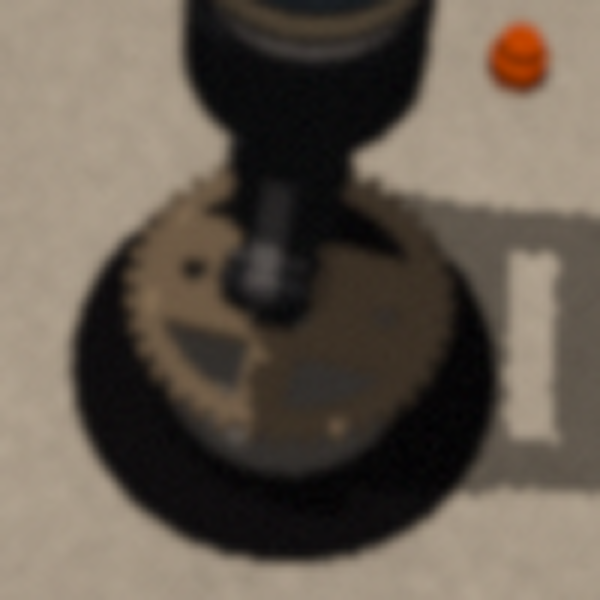

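Centred within about 1 mm. I'll lower it gently onto the foot.

```bash
python3 -m handwheel '[0,0.5,0,0,0,0,2.0, 0,1.1,0,0,0,0,2.0, 0,1.7,0,0,0,0,2.0, 0,2.3,0,0,0,0,2.0, 0,2.8,0,0,0,0,2.0, 0,3.2,0,0,0,0,2.0, 0,3.4,0,0,0,0,2.0, 0,3.4,0,0,0,0,2.0]' 60; python3 -c "
from h import *
where();go(.462,.1605,.0413)"
```

```text
t: 7.08
tcp_pos: [0.4623, 0.1613, 0.0431]
tool_rot: [0.0, -0.707, 0.707, 0.0]
force: [0.5, -0.7, -2.6]
finger_gap: 0.294
t 7.08 tcp [0.4623 0.1613 0.0431] F [ 0.5 -0.7 -2.6] M [-0.03  0.    0.03] gap 2.51
shift cm [0.03 0.18 0.08] rot [-0.0001 -0.      0.0011] rows>= 0.0 a -90.0 q [0.11 0.71 1.92 0.   0.52 1.68] t 7.08
```

```bash
python3 -m handwheel '[0,0.1,0,0,0,0,2.0, 0,0.2,0,0,0,0,2.0, 0,0.25,0,0,0,0,2.0, 0,0.25,0,0,0,0,2.0]' 60; python3 -c "
from h import *
where();go(.462,.1605,.0413)"
```

```text
t: 7.42
tcp_pos: [0.4628, 0.1614, 0.0414]
tool_rot: [0.0, 0.707, -0.707, 0.0]
force: [0.2, 0.4, -1.4]
finger_gap: 0.3
t 7.42 tcp [0.4628 0.1614 0.0414] F [ 0.2  0.4 -1.4] M [0.02 0.01 0.04] gap 2.56
shift cm [0.08 0.01 0.09] rot [ 0.0001 -0.     -0.0005] rows>= 0.0 a -90.0 q [ 0.11  0.71  1.92 -0.    0.51  1.68] t 7.42
```

```bash
python3 -m handwheel '[0,0.1,0,0,0,0,2.0, 0,0.15,0,0,0,0,2.0, 0,0.15,0,0,0,0,2.0]' 60; python3 -c "
from h import *
where()"
```

```text
t: 7.67
tcp_pos: [0.4628, 0.1614, 0.0413]
tool_rot: [0.0, 0.707, -0.707, 0.0]
force: [-2.4, -0.3, 11.7]
finger_gap: 0.296
t 7.67 tcp [0.4628 0.1614 0.0413] F [-2.4 -0.3 11.7] M [-0.12  0.31 -0.06] gap 2.52
```

Contact force came up at the predicted height, so the plate is seated. Releasing and rising.

```bash
python3 -m handwheel '[0,-0.1,0,0,0,0,4.8, 0,-0.1,0,0,0,0,4.8, 0,-0.1,0,0,0,0,4.8, 0,-0.1,0,0,0,0,4.8, 0,-2,0,0,0,0,4.8, 0,-5,0,0,0,0,4.8, 0,-9,0,0,0,0,4.8, 0,-13,0,0,0,0,4.8, 0,-13,0,0,0,0,4.8, 0,-13,0,0,0,0,4.8]' 60; python3 - <<'E'
from h import *
where();go(.3857,.332,.17)
for cam in ['side','wrist']:
    s=manip.snapshot(cam); cv2.imwrite('pics/p2%s.png'%cam,s["frame"][:,:,::-1])
    W=cloud(s)
    for nm,lo,hi,r in [("hub",.044,.06,.022),("face",.011,.021,.065)]:
        m=(np.hypot(W[...,0]-.4615,W[...,1]-.1605)<r)&(W[...,2]>lo)&(W[...,2]<hi)
        print(cam,nm,m.sum(),cv2.minEnclosingCircle(W[m][:,:2].astype(np.float32)),np.median(W[m][:,2]))
E
```

```text
t: 8.5
tcp_pos: [0.4642, 0.1616, 0.1719]
tool_rot: [0.002, 0.707, -0.707, 0.002]
force: [0.5, 0.8, -0.7]
finger_gap: 0.563
t 8.5 tcp [0.4642 0.1616 0.1719] F [ 0.5  0.8 -0.7] M [-0.   -0.01  0.04] gap 4.81
shift cm [  7.85   0.15 -17.04] rot [ 0.0006 -0.     -0.0059] rows>= 4.5 a -90.0 q [0.11 0.47 1.84 0.   0.83 1.68] t 8.5
side hub 108 ((0.4621136486530304, 0.16150856018066406), 0.013929149135947227) 0.051427661467153454
side face 1463 ((0.4618679881095886, 0.1603492647409439), 0.058380480855703354) 0.01565108753108079
wrist hub 703 ((0.46114346385002136, 0.16068924963474274), 0.01394128892570734) 0.05263377827805082
wrist face 8890 ((0.46058300137519836, 0.16055946052074432), 0.05749364197254181) 0.015577367558444001
```

View pics/p2wrist.png

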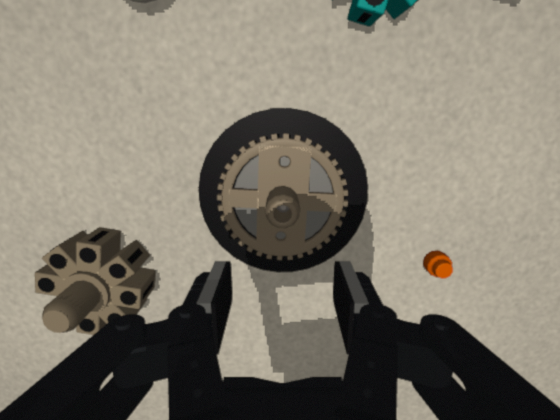

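View pics/p2side.png

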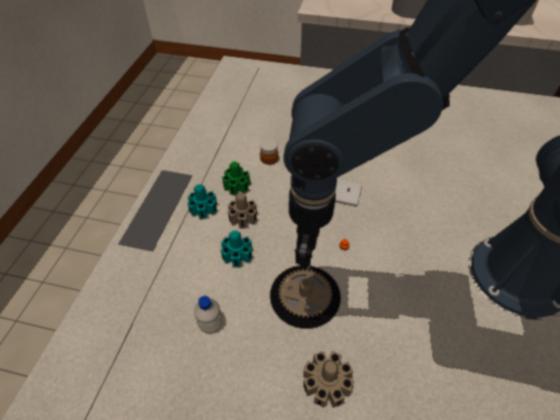

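Wrist view: the plate is flat on the foot, its hub at (283,205) round the post. Next the wide ring.

```bash
python3 -m handwheel '[7.85,0,-17.0,0,0,0,4.8, 7.85,0,-17.0,0,0,0,4.8, 7.85,0,-17.0,0,0,0,4.8, 7.85,0,-17.0,0,0,0,4.8, 7.85,0,-17.0,0,0,0,4.8, 7.85,0,-17.0,0,0,0,4.8, 7.85,0,-17.0,0,0,0,4.8, 7.85,0,-17.0,0,0,0,4.8]' 60; python3 - <<'E'
from h import *
where();go(.3857,.332,.069,-90)
for cam in ['wrist']:
    s=manip.snapshot(cam); cv2.imwrite('pics/p3%s.png'%cam,s["frame"][:,:,::-1])
    W=cloud(s)
    for nm,lo,hi,r in [("hub",.074,.09,.022),("core",.038,.05,.05)]:
        m=(np.hypot(W[...,0]-.3857,W[...,1]-.332)<r)&(W[...,2]>lo)&(W[...,2]<hi)
        print(cam,nm,m.sum(),cv2.minEnclosingCircle(W[m][:,:2].astype(np.float32)),np.median(W[m][:,2]))
E
```

```text
t: 9.27
tcp_pos: [0.3836, 0.3305, 0.1683]
tool_rot: [0.001, -0.706, 0.708, 0.001]
force: [0.1, -1.1, 1.1]
finger_gap: 0.559
t 9.27 tcp [0.3836 0.3305 0.1683] F [ 0.1 -1.1  1.1] M [-0.03  0.02  0.05] gap 4.77
shift cm [-0.24  9.93 -0.17] rot [-0.0019  0.      0.0028] rows>= 2.4 a -90.0 q [ 0.49  0.49  1.8  -0.    0.85  2.06] t 9.27
wrist hub 1175 ((0.38485249876976013, 0.3323606848716736), 0.014069410040974617) 0.08098364873708747
wrist core 5877 ((0.3846112787723541, 0.33226925134658813), 0.046506449580192566) 0.03899899237605417
```

View pics/p3wrist.png

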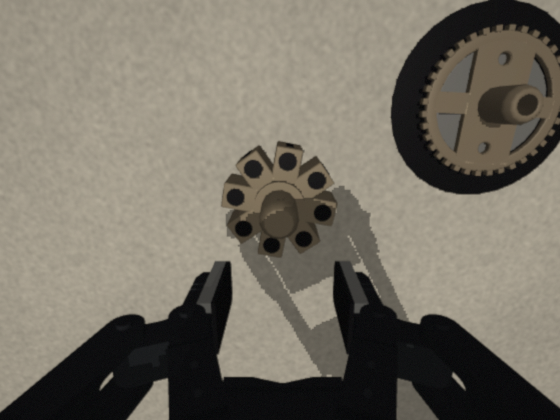

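The ring is centred below the jaws: eight holders, hub at (278,212). Going down to grip.

```bash
python3 -m handwheel '[-0.17,3,-0.16,0,0,0,4.8, -0.17,6,-0.16,0,0,0,4.8, -0.17,8,-0.16,0,0,0,4.8, -0.17,9.2,-0.16,0,0,0,4.8, -0.17,9.8,-0.16,0,0,0,4.8, -0.17,9.8,-0.16,0,0,0,4.8, -0.17,9.8,-0.16,0,0,0,4.8]' 60; python3 -c "
from h import *
where();go(.3853,.332,.069,-90)"
```

```text
t: 9.9
tcp_pos: [0.3865, 0.3323, 0.0718]
tool_rot: [-0.001, -0.707, 0.707, 0.001]
force: [-0.1, 0.7, 0.3]
finger_gap: 0.558
t 9.9 tcp [0.3865 0.3323 0.0718] F [-0.1  0.7  0.3] M [ 0.02 -0.05 -0.  ] gap 4.77
shift cm [0.12 0.28 0.03] rot [-0.0001 -0.0018  0.0002] rows>= 0.1 a -90.1 q [ 0.49  0.67  1.86 -0.    0.62  2.06] t 9.9
```

```bash
python3 -m handwheel '[0.08,0.2,0,0,0,0,4.8, 0.08,0.2,0,0,0,0,2.5, 0.08,0.2,0,0,0,0,2.5, 0.08,0.2,0,0,0,0,2.5, 0.08,0.2,0,0,0,0,2.3, 0.08,0.2,0,0,0,0,2.0, 0.08,0.2,0,0,0,0,2.0, 0.08,0.2,0,0,0,0,2.0, 0.08,0.2,0,0,0,0,2.0]' 60; python3 -c "
from h import *
where()"
python3 -m handwheel '[0,-0.3,0,0,0,0,2.0, 0,-0.8,0,0,0,0,2.0, 0,-1.5,0,0,0,0,2.0, 0,-2,0,0,0,0,2.0, 0,-2,0,0,0,0,2.0, 0,-2,0,0,0,0,2.0]' 60
python3 -c "
from h import *
where();go(.4616,.161,.165)"
```

```text
t: 10.65
tcp_pos: [0.3855, 0.3331, 0.0708]
tool_rot: [0.0, 0.707, -0.707, 0.001]
force: [-0.2, -1.8, 6.3]
finger_gap: 0.303
t 10.65 tcp [0.3855 0.3331 0.0708] F [-0.2 -1.8  6.3] M [-0.27  0.08  0.07] gap 2.59
t: 11.15
tcp_pos: [0.3853, 0.3332, 0.0903]
tool_rot: [0.0, 0.707, -0.707, 0.0]
force: [0.3, 0.5, -0.7]
finger_gap: 0.307
t 11.15 tcp [0.3853 0.3332 0.0903] F [ 0.3  0.5 -0.7] M [ 0.04  0.04 -0.  ] gap 2.63
shift cm [-7.64 -7.48 17.21] rot [ 0.0006 -0.     -0.001 ] rows>= 4.9 a -90.0 q [0.49 0.63 1.85 0.   0.66 2.06] t 11.15
```

```bash
python3 -m handwheel '[0,-1,0,0,0,0,2.0, 0,-3,0,0,0,0,2.0, 0,-5.5,0,0,0,0,2.0, 0,-7,0,0,0,0,2.0, 0,-7.5,0,0,0,0,2.0, 0,-7.5,0,0,0,0,2.0]' 60
python3 - <<'E'
from h import *
where();go(.4616,.161,.165)
s=manip.snapshot('side'); crop(s,325,360,60,5,'s5.png')
E
```

```text
t: 11.65
tcp_pos: [0.3857, 0.3334, 0.1663]
tool_rot: [0.001, 0.708, -0.707, 0.001]
force: [-0.4, -0.4, -1.0]
finger_gap: 0.303
t 11.65 tcp [0.3857 0.3334 0.1663] F [-0.4 -0.4 -1. ] M [-0.   -0.04 -0.01] gap 2.59
shift cm [-7.59  0.12 17.24] rot [ 0.0016 -0.     -0.0028] rows>= 4.5 a -90.0 q [0.49 0.5  1.8  0.   0.84 2.06] t 11.65
```

View pics/s5.png

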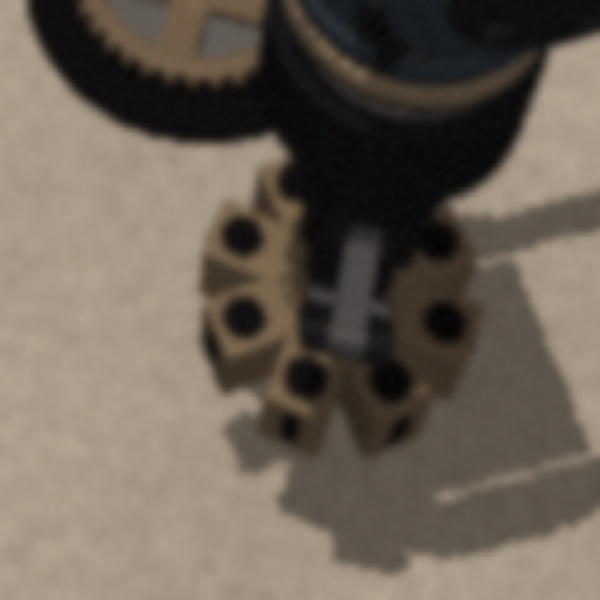

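The ring is held and off the table. Carrying it over.

```bash
python3 -m handwheel '[-0.5,0,1,0,0,0,2.0, -1.4,0,3,0,0,0,2.0, -2.6,0,6,0,0,0,2.0, -4,0,9,0,0,0,2.0, -5.3,0,12,0,0,0,2.0, -6.5,0,14.7,0,0,0,2.0, -7.3,0,16.5,0,0,0,2.0, -7.6,0,17.2,0,0,0,2.0, -7.6,0,17.2,0,0,0,2.0, -7.6,0,17.2,0,0,0,2.0]' 60
python3 - <<'E'
from h import *
where();go(.4616,.161,.0868)
for cam in ['side','top']:
    s=manip.snapshot(cam); crop(s,*((308,285) if cam=='side' else (222,255)),55,5,'p4%s.png'%cam)
    W=cloud(s); t=manip.sense()["tcp_pos"]
    m=(np.hypot(W[...,0]-t[0],W[...,1]-t[1])<.06)&(abs(W[...,2]-(t[2]-.028))<.008)
    print(m.sum(),cv2.minEnclosingCircle(W[m][:,:2].astype(np.float32)))
E
```

```text
t: 12.53
tcp_pos: [0.4602, 0.1608, 0.164]
tool_rot: [-0.0, 0.707, -0.707, -0.001]
force: [0.4, 0.3, -2.1]
finger_gap: 0.303
t 12.53 tcp [0.4602 0.1608 0.164 ] F [ 0.4  0.3 -2.1] M [ 0.06  0.06 -0.01] gap 2.59
shift cm [-0.16  7.72 -0.02] rot [0.0002 0.     0.0025] rows>= 1.9 a -90.1 q [0.11 0.48 1.85 0.   0.81 1.68] t 12.53
940 ((0.46069157123565674, 0.161049485206604), 0.04730233922600746)
485 ((0.4592747688293457, 0.15979322791099548), 0.04641653969883919)
```

View pics/p4side.png

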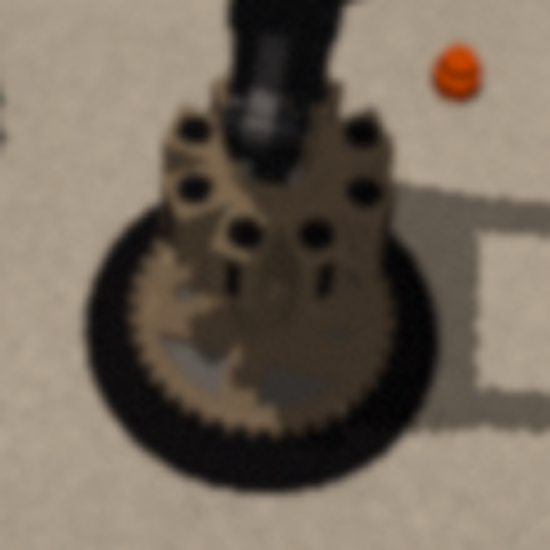

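```bash
python3 -m handwheel '[-0.14,0.8,-0.05,0,0,0,2.0, -0.14,2,-0.05,0,0,0,2.0, -0.14,3,-0.05,0,0,0,2.0, -0.14,3.6,-0.05,0,0,0,2.0, -0.14,4.1,-0.05,0,0,0,2.0, -0.14,4.6,-0.05,0,0,0,2.0, -0.14,5.0,-0.05,0,0,0,2.0, -0.14,5.0,-0.05,0,0,0,2.0]' 60
python3 - <<'E'
from h import *
where();go(.4616,.161,.0868)
E
```

```text
t: 13.3
tcp_pos: [0.4621, 0.1616, 0.1141]
tool_rot: [0.0, -0.707, 0.707, 0.0]
force: [1.0, -0.2, -1.3]
finger_gap: 0.304
t 13.3 tcp [0.4621 0.1616 0.1141] F [ 1.  -0.2 -1.3] M [-0.03 -0.02  0.05] gap 2.6
shift cm [0.04 2.73 0.06] rot [-0.0001 -0.      0.0011] rows>= 0.7 a -90.0 q [ 0.11  0.57  1.89 -0.    0.69  1.68] t 13.3
```

```bash
python3 -m handwheel '[0,0.5,0,0,0,0,2.0, 0,1,0,0,0,0,2.0, 0,1.5,0,0,0,0,2.0, 0,2,0,0,0,0,2.0, 0,2.4,0,0,0,0,2.0, 0,2.6,0,0,0,0,2.0, 0,2.6,0,0,0,0,2.0]' 60
python3 - <<'E'
from h import *
where();go(.4616,.161,.0868)
E
```

```text
t: 13.88
tcp_pos: [0.4621, 0.1614, 0.0882]
tool_rot: [0.0, -0.707, 0.707, 0.001]
force: [-0.8, -0.3, -1.2]
finger_gap: 0.305
t 13.88 tcp [0.4621 0.1614 0.0882] F [-0.8 -0.3 -1.2] M [ 0.02  0.03 -0.02] gap 2.61
shift cm [0.05 0.14 0.04] rot [-0.0001 -0.      0.0012] rows>= 0.0 a -90.0 q [0.11 0.62 1.9  0.   0.62 1.68] t 13.88
```

```bash
python3 -m handwheel '[0,0.1,0,0,0,0,2.0, 0,0.2,0,0,0,0,2.0, 0,0.25,0,0,0,0,2.0, 0,0.25,0,0,0,0,2.0]' 60
python3 - <<'E'
from h import *
where();go(.4616,.161,.0868)
E
```

```text
t: 14.22
tcp_pos: [0.4626, 0.1614, 0.0868]
tool_rot: [0.0, 0.707, -0.707, 0.0]
force: [-1.1, -0.3, 3.5]
finger_gap: 0.311
t 14.22 tcp [0.4626 0.1614 0.0868] F [-1.1 -0.3  3.5] M [-0.04  0.1   0.03] gap 2.65
shift cm [ 0.1  -0.    0.04] rot [ 0.     -0.     -0.0007] rows>= 0.0 a -90.0 q [ 0.11  0.62  1.9  -0.    0.62  1.68] t 14.22
```

Contact at exactly the predicted seat height. Releasing and rising.

```bash
python3 -m handwheel '[0,0,0,0,0,0,4.8, 0,0,0,0,0,0,4.8, 0,0,0,0,0,0,4.8, 0,0,0,0,0,0,4.8, 0,-2,0,0,0,0,4.8, 0,-5,0,0,0,0,4.8, 0,-9,0,0,0,0,4.8, 0,-11,0,0,0,0,4.8, 0,-11,0,0,0,0,4.8, 0,-11,0,0,0,0,4.8]' 60; python3 - <<'E'
from h import *
where();go(.656,-.019,.17,-90)
for cam in ['side','wrist']:
    s=manip.snapshot(cam); cv2.imwrite('pics/p5%s.png'%cam,s["frame"][:,:,::-1])
    W=cloud(s)
    for nm,lo,hi,r in [("hub",.09,.106,.022),("core",.054,.066,.05)]:
        m=(np.hypot(W[...,0]-.4615,W[...,1]-.1605)<r)&(W[...,2]>lo)&(W[...,2]<hi)
        print(cam,nm,m.sum(),cv2.minEnclosingCircle(W[m][:,:2].astype(np.float32)),np.median(W[m][:,2]))
E
```

```text
t: 15.05
tcp_pos: [0.4631, 0.1616, 0.1974]
tool_rot: [0.001, 0.707, -0.707, 0.001]
force: [-0.3, -0.1, 0.6]
finger_gap: 0.558
t 15.05 tcp [0.4631 0.1616 0.1974] F [-0.3 -0.1  0.6] M [-0.01 -0.01  0.01] gap 4.77
shift cm [-19.29   2.79  18.05] rot [ 0.0004 -0.0001 -0.0032] rows>= 6.4 a -90.0 q [0.11 0.42 1.82 0.   0.9  1.68] t 15.05
side hub 132 ((0.4630708396434784, 0.161241814494133), 0.014291937462985516) 0.09679756223763412
side core 731 ((0.4628015458583832, 0.16109216213226318), 0.046598438173532486) 0.0557203087912162
wrist hub 1067 ((0.46152666211128235, 0.1607082039117813), 0.01416692417114973) 0.09698890589384151
wrist core 5404 ((0.4618827700614929, 0.16064681112766266), 0.04651467874646187) 0.05500782549810204
```

View pics/p5wrist.png

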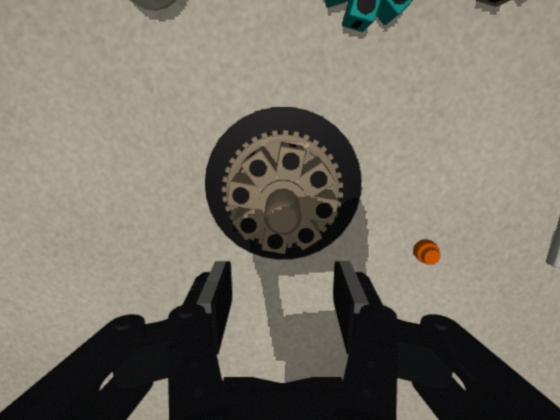

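The wide ring is seated (core top rose exactly 16 mm). Now the beige narrow ring.

```bash
python3 -m handwheel '[-19.2,2.2,18,0,0,0,4.8, -19.2,2.2,18,0,0,0,4.8, -19.2,2.2,18,0,0,0,4.8, -19.2,2.2,18,0,0,0,4.8, -19.2,2.2,18,0,0,0,4.8, -19.2,2.2,18,0,0,0,4.8, -19.2,2.2,18,0,0,0,4.8, -19.2,2.2,18,0,0,0,4.8, -19.2,2.2,18,0,0,0,4.8, -19.2,2.2,18,0,0,0,4.8]' 60; python3 - <<'E'
from h import *
where();go(.656,-.019,.070,-90)
for cam in ['wrist']:
    s=manip.snapshot(cam); cv2.imwrite('pics/p6%s.png'%cam,s["frame"][:,:,::-1])
    W=cloud(s)
    for nm,lo,hi,r in [("hub",.074,.09,.022),("core",.038,.05,.04)]:
        m=(np.hypot(W[...,0]-.656,W[...,1]+.019)<r)&(W[...,2]>lo)&(W[...,2]<hi)
        print(cam,nm,m.sum(),cv2.minEnclosingCircle(W[m][:,:2].astype(np.float32)),np.median(W[m][:,2]))
E
```

```text
t: 15.98
tcp_pos: [0.6523, -0.0176, 0.1723]
tool_rot: [-0.002, 0.708, -0.707, -0.002]
force: [-0.3, -0.5, 0.3]
finger_gap: 0.563
t 15.98 tcp [ 0.6523 -0.0176  0.1723] F [-0.3 -0.5  0.3] M [-0.    0.01  0.01] gap 4.81
shift cm [-0.42 10.23  0.16] rot [0.0014 0.0001 0.005 ] rows>= 2.5 a -90.0 q [-0.2   0.65  1.42  0.    1.07  1.37] t 15.98
wrist hub 1150 ((0.6552427411079407, -0.01970003731548786), 0.014193250797688961) 0.08102543885664826
wrist core 2944 ((0.6556212902069092, -0.019858326762914658), 0.03668513521552086) 0.03921493855556976
```

View pics/p6wrist.png

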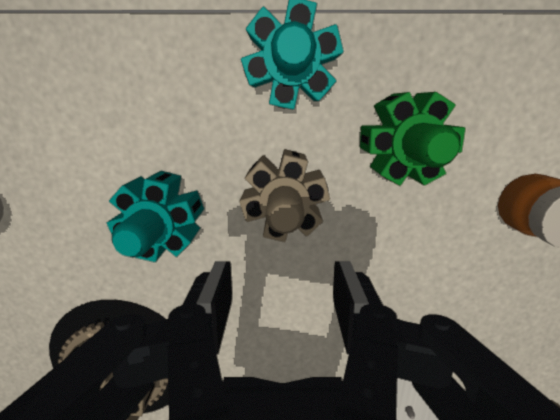

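The beige six-holder ring is at (285,205), between turquoise (140,225), turquoise (292,50) and green (425,140), with clear room for the fingers. Descending.

```bash
python3 -m handwheel '[-0.33,3,0.17,0,0,0,4.8, -0.33,6,0.17,0,0,0,4.8, -0.33,8,0.17,0,0,0,4.8, -0.33,9.2,0.17,0,0,0,4.8, -0.33,9.8,0.17,0,0,0,4.8, -0.33,9.8,0.17,0,0,0,4.8, -0.33,9.8,0.17,0,0,0,4.8]' 60; python3 -c "
from h import *
where();go(.656,-.0195,.0700,-90)"
```

```text
t: 16.62
tcp_pos: [0.6581, -0.0198, 0.0771]
tool_rot: [-0.0, -0.707, 0.707, -0.001]
force: [-0.5, -0.2, 0.3]
finger_gap: 0.563
t 16.62 tcp [ 0.6581 -0.0198  0.0771] F [-0.5 -0.2  0.3] M [ 0.01  0.02 -0.01] gap 4.81
shift cm [ 0.21  0.71 -0.03] rot [-0.0002  0.0005 -0.0012] rows>= 0.2 a -90.0 q [-0.2   0.78  1.46  0.    0.89  1.37] t 16.62
```

```bash
python3 -m handwheel '[0.15,0.6,0,0,0,0,4.8, 0.15,0.6,0,0,0,0,4.8, 0.15,0.6,0,0,0,0,2.5, 0.15,0.6,0,0,0,0,2.5, 0.15,0.6,0,0,0,0,2.3, 0.15,0.6,0,0,0,0,2.0, 0.15,0.6,0,0,0,0,2.0, 0.15,0.6,0,0,0,0,2.0, 0.15,0.6,0,0,0,0,2.0]' 60; python3 -c "
from h import *
where()"
python3 -m handwheel '[0,-0.3,0,0,0,0,2.0, 0,-1,0,0,0,0,2.0, 0,-2.5,0,0,0,0,2.0, 0,-4.5,0,0,0,0,2.0, 0,-7,0,0,0,0,2.0, 0,-10,0,0,0,0,2.0, 0,-12.5,0,0,0,0,2.0, 0,-13.5,0,0,0,0,2.0, 0,-13.5,0,0,0,0,2.0]' 60
python3 -c "
from h import *
where();go(.4618,.161,.21,-90)
s=manip.snapshot('side'); crop(s,245,190,60,5,'s7.png')"
```

```text
t: 17.37
tcp_pos: [0.6567, -0.0203, 0.0711]
tool_rot: [-0.0, -0.707, 0.707, -0.0]
force: [-1.9, 1.1, 6.1]
finger_gap: 0.306
t 17.37 tcp [ 0.6567 -0.0203  0.0711] F [-1.9  1.1  6.1] M [ 0.06  0.18 -0.01] gap 2.62
t: 18.12
tcp_pos: [0.6579, -0.0206, 0.2084]
tool_rot: [-0.002, -0.707, 0.708, -0.002]
force: [-0.1, -0.3, -1.8]
finger_gap: 0.307
t 18.12 tcp [ 0.6579 -0.0206  0.2084] F [-0.1 -0.3 -1.8] M [-0.02 -0.02 -0.  ] gap 2.62
shift cm [ 19.61  -0.31 -18.16] rot [-0.0013 -0.0001 -0.0062] rows>= 6.4 a -90.0 q [-0.2   0.61  1.39 -0.    1.13  1.37] t 18.12
```

View pics/s7.png

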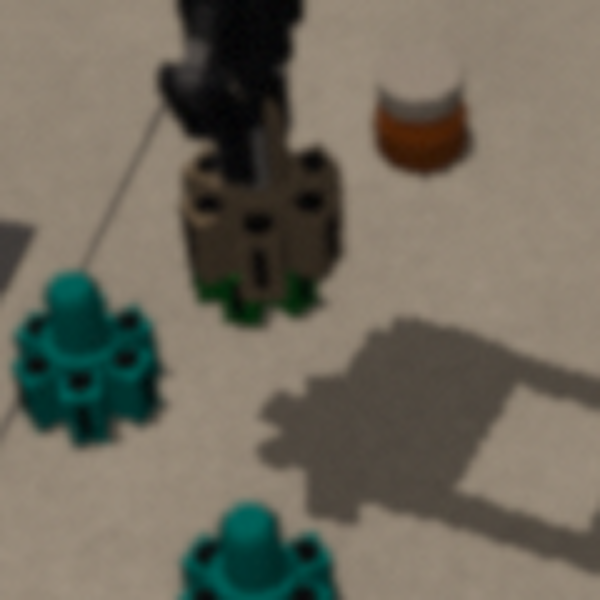

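The ring is held, with no neighbour disturbed. Carrying it over the spindle.

```bash
python3 -m handwheel '[0.8,-0.2,-0.7,0,0,0,2.0, 2.2,-0.2,-2,0,0,0,2.0, 4.4,-0.2,-4,0,0,0,2.0, 7,-0.2,-6.5,0,0,0,2.0, 9.8,-0.2,-9,0,0,0,2.0, 12.5,-0.2,-11.5,0,0,0,2.0, 15,-0.2,-14,0,0,0,2.0, 17.2,-0.2,-16,0,0,0,2.0, 18.8,-0.2,-17.5,0,0,0,2.0, 19.6,-0.2,-18.15,0,0,0,2.0]' 60
python3 -m handwheel '[0,0,0,0,0,0,2.0, 0,0,0,0,0,0,2.0, 0,0,0,0,0,0,2.0]' 60
python3 - <<'E'
from h import *
where();go(.4620,.161,.1311,-90)
for cam in ['side','top']:
    s=manip.snapshot(cam); crop(s,*((308,275) if cam=='side' else (222,255)),55,5,'p8%s.png'%cam)
    W=cloud(s); t=manip.sense()["tcp_pos"]
    m=(np.hypot(W[...,0]-t[0],W[...,1]-t[1])<.05)&(abs(W[...,2]-(t[2]-.028))<.008)
    print(m.sum(),cv2.minEnclosingCircle(W[m][:,:2].astype(np.float32)))
E
```

```text
t: 19.0
tcp_pos: [0.4549, 0.1629, 0.2053]
tool_rot: [0.004, -0.707, 0.707, 0.002]
force: [0.2, 0.5, -2.2]
finger_gap: 0.306
t: 19.25
tcp_pos: [0.4615, 0.1606, 0.207]
tool_rot: [-0.001, -0.707, 0.707, -0.0]
force: [0.6, 0.2, -2.3]
finger_gap: 0.307
t 19.25 tcp [0.4615 0.1606 0.207 ] F [ 0.6  0.2 -2.3] M [-0.03  0.02 -0.01] gap 2.62
shift cm [-0.04  7.59 -0.04] rot [-0.0003 -0.0008 -0.0009] rows>= 1.8 a -90.0 q [ 0.11  0.41  1.81 -0.    0.92  1.68] t 19.25
539 ((0.46180421113967896, 0.16131050884723663), 0.03693930059671402)
272 ((0.46127840876579285, 0.15955951809883118), 0.03610430285334587)
```

View pics/p8side.png

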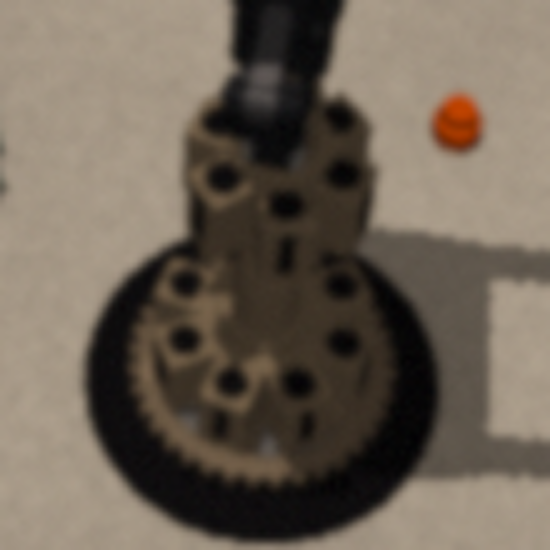

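Centred within about 1 mm (x 0.4615 against 0.462). Lowering.

```bash
python3 -m handwheel '[0,0.8,-0.03,0,0,0,2.0, 0,2,-0.03,0,0,0,2.0, 0,3,-0.03,0,0,0,2.0, 0,3.6,-0.03,0,0,0,2.0, 0,4.1,-0.03,0,0,0,2.0, 0,4.6,-0.03,0,0,0,2.0, 0,5.0,-0.03,0,0,0,2.0, 0,5.0,-0.03,0,0,0,2.0]' 60
python3 - <<'E'
from h import *
where();go(.4620,.161,.1311)
E
```

```text
t: 20.02
tcp_pos: [0.46, 0.1614, 0.1566]
tool_rot: [0.0, -0.707, 0.707, 0.001]
force: [-0.5, 0.9, -1.4]
finger_gap: 0.303
t 20.02 tcp [0.46   0.1614 0.1566] F [-0.5  0.9 -1.4] M [-0.04  0.06 -0.01] gap 2.58
shift cm [-0.2   2.55  0.04] rot [-0.0001 -0.      0.0012] rows>= 0.6 a -90.0 q [ 0.11  0.49  1.86 -0.    0.79  1.68] t 20.02
```

```bash
python3 -m handwheel '[-0.12,0.4,0,0,0,0,2.0, -0.14,0.9,0,0,0,0,2.0, -0.14,1.4,0,0,0,0,2.0, -0.14,1.8,0,0,0,0,2.0, -0.14,2.2,0,0,0,0,2.0, -0.14,2.4,0,0,0,0,2.0, -0.14,2.4,0,0,0,0,2.0]' 60
python3 - <<'E'
from h import *
where();go(.4620,.161,.1311)
E
```

```text
t: 20.6
tcp_pos: [0.4613, 0.1615, 0.1327]
tool_rot: [0.0, -0.707, 0.707, 0.0]
force: [0.1, -0.7, -1.8]
finger_gap: 0.306
t 20.6 tcp [0.4613 0.1615 0.1327] F [ 0.1 -0.7 -1.8] M [ 0.   -0.01  0.05] gap 2.62
shift cm [-0.07  0.16  0.05] rot [-0.0001 -0.      0.0012] rows>= 0.0 a -90.0 q [0.11 0.53 1.88 0.   0.73 1.68] t 20.6
```

```bash
python3 -m handwheel '[-0.05,0.1,0,0,0,0,2.0, -0.05,0.2,0,0,0,0,2.0, -0.05,0.25,0,0,0,0,2.0, -0.05,0.25,0,0,0,0,2.0]' 60
python3 - <<'E'
from h import *
where();go(.4620,.161,.1311)
E
```

```text
t: 20.93
tcp_pos: [0.4624, 0.1616, 0.1311]
tool_rot: [0.0, 0.707, -0.707, 0.0]
force: [0.0, -0.6, -0.2]
finger_gap: 0.302
t 20.93 tcp [0.4624 0.1616 0.1311] F [ 0.  -0.6 -0.2] M [0.02 0.   0.  ] gap 2.58
shift cm [ 0.04 -0.    0.06] rot [ 0.0001 -0.     -0.0008] rows>= 0.0 a -90.0 q [0.11 0.54 1.88 0.   0.73 1.68] t 20.93
```

```bash
python3 -m handwheel '[0,0.1,0,0,0,0,2.0, 0,0.1,0,0,0,0,2.0, 0,0.1,0,0,0,0,2.0]' 60
python3 - <<'E'
from h import *
where()
E
```

```text
t: 21.18
tcp_pos: [0.4627, 0.1616, 0.1309]
tool_rot: [0.001, 0.707, -0.707, 0.001]
force: [-0.8, -0.7, 7.7]
finger_gap: 0.302
t 21.18 tcp [0.4627 0.1616 0.1309] F [-0.8 -0.7  7.7] M [-0.15  0.2   0.  ] gap 2.58
```

Seated. Releasing, rising and checking.

```bash
python3 -m handwheel '[0,-0.1,0,0,0,0,4.8, 0,-0.1,0,0,0,0,4.8, 0,-0.1,0,0,0,0,4.8, 0,-0.1,0,0,0,0,4.8, 0,-2,0,0,0,0,4.8, 0,-5,0,0,0,0,4.8, 0,-8,0,0,0,0,4.8, 0,-9,0,0,0,0,4.8, 0,-9,0,0,0,0,4.8, 0,-9,0,0,0,0,4.8]' 60; python3 - <<'E'
from h import *
where();go(.384,-.318,.18,-90)
for cam in ['side','wrist']:
    s=manip.snapshot(cam); cv2.imwrite('pics/p9%s.png'%cam,s["frame"][:,:,::-1])
    W=cloud(s)
    for nm,lo,hi,r in [("hub",.133,.155,.022),("core",.094,.112,.045)]:
        m=(np.hypot(W[...,0]-.4615,W[...,1]-.1605)<r)&(W[...,2]>lo)&(W[...,2]<hi)
        print(cam,nm,m.sum(),cv2.minEnclosingCircle(W[m][:,:2].astype(np.float32)),np.median(W[m][:,2]))
E
```

```text
t: 22.02
tcp_pos: [0.4621, 0.1615, 0.2199]
tool_rot: [0.0, 0.707, -0.707, 0.0]
force: [0.3, -0.6, -1.2]
finger_gap: 0.559
t 22.02 tcp [0.4621 0.1615 0.2199] F [ 0.3 -0.6 -1.2] M [ 0.04 -0.   -0.02] gap 4.77
shift cm [ 7.81  3.98 47.96] rot [ 0.0001 -0.0002 -0.0009] rows>= 11.7 a -90.0 q [0.11 0.39 1.8  0.   0.96 1.68] t 22.02
side hub 139 ((0.46281898021698, 0.16176550090312958), 0.01401135791093111) 0.14062436850202023
side core 557 ((0.4626655578613281, 0.16265815496444702), 0.03697558119893074) 0.09941424467491795
wrist hub 1281 ((0.4615461230278015, 0.16198097169399261), 0.01401736494153738) 0.14093355895029394
wrist core 3743 ((0.461731493473053, 0.16190895438194275), 0.0368991382420063) 0.09901302132564965
```

View pics/p9wrist.png

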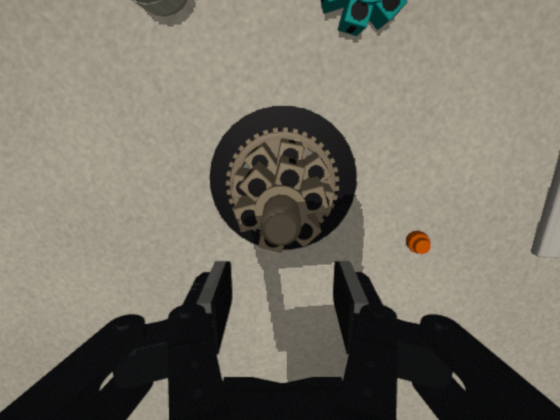

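The narrow ring is seated (its core sits 44 mm above the wide ring's core). Moving to the cap.

```bash
python3 -m handwheel '[7.8,0,47.9,0,0,0,5.5, 7.8,0,47.9,0,0,0,5.5, 7.8,0,47.9,0,0,0,5.5, 7.8,0,47.9,0,0,0,5.5, 7.8,0,47.9,0,0,0,5.5, 7.8,0,47.9,0,0,0,5.5, 7.8,0,47.9,0,0,0,5.5, 7.8,0,47.9,0,0,0,5.5, 7.8,0,47.9,0,0,0,5.5, 7.8,0,47.9,0,0,0,5.5]' 60
python3 -m handwheel '[0,0,0,0,0,0,5.5, 0,0,0,0,0,0,5.5]'
python3 - <<'E'
from h import *
where();go(.384,-.318,.17,-90)
E
```

```text
t: 22.95
tcp_pos: [0.3936, -0.251, 0.2182]
tool_rot: [-0.001, 0.708, -0.706, -0.001]
force: [0.5, 1.2, 0.1]
finger_gap: 0.639
t: 23.12
tcp_pos: [0.3942, -0.2517, 0.2183]
tool_rot: [0.001, 0.708, -0.706, -0.002]
force: [-0.3, 1.3, -0.6]
finger_gap: 0.643
t 23.12 tcp [ 0.3942 -0.2517  0.2183] F [-0.3  1.3 -0.6] M [ 0.06 -0.02  0.02] gap 5.49
shift cm [0.97 4.82 6.65] rot [ 0.0019 -0.0052  0.0017] rows>= 2.0 a -90.3 q [-0.81  0.36  1.85  0.    0.93  0.77] t 23.12
```

```bash
python3 -m handwheel '[0.97,4.8,6.65,0,-0.003,0,5.5, 0.97,4.8,6.65,0,-0.003,0,5.5, 0.97,4.8,6.65,0,-0.003,0,5.5, 0.97,4.8,6.65,0,-0.003,0,5.5, 0.97,4.8,6.65,0,-0.003,0,5.5]'
python3 - <<'E'
from h import *
where();go(.384,-.318,.0725,-90)
for cam in ['wrist']:
    s=manip.snapshot(cam); cv2.imwrite('pics/p10%s.png'%cam,s["frame"][:,:,::-1])
    W=cloud(s)
    for nm,lo,hi,r in [("head",.074,.09,.024),("sh",.038,.05,.032)]:
        m=(np.hypot(W[...,0]-.384,W[...,1]+.318)<r)&(W[...,2]>lo)&(W[...,2]<hi)
        print(cam,nm,m.sum(),cv2.minEnclosingCircle(W[m][:,:2].astype(np.float32)),np.median(W[m][:,2]))
E
```

```text
t: 23.53
tcp_pos: [0.385, -0.314, 0.1708]
tool_rot: [-0.002, 0.708, -0.706, 0.001]
force: [-0.4, -0.2, 0.5]
finger_gap: 0.646
t 23.53 tcp [ 0.385  -0.314   0.1708] F [-0.4 -0.2  0.5] M [ 0.05 -0.04  0.  ] gap 5.51
shift cm [0.08 9.83 0.44] rot [0.0035 0.0036 0.0022] rows>= 2.4 a -89.8 q [-0.91  0.48  1.82  0.    0.84  0.66] t 23.53
wrist head 1712 ((0.3831889033317566, -0.31945252418518066), 0.01717391423881054) 0.0794688923552433
wrist sh 1398 ((0.38325417041778564, -0.3192501664161682), 0.02501114271581173) 0.04359886654617094
```

View pics/p10wrist.png

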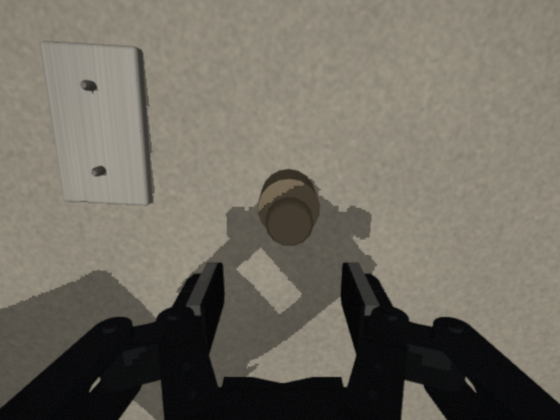

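The cap's knob is at (290,220), below the jaws. Descending.

```bash
python3 -m handwheel '[0.1,3,0.45,0,0,0,5.5, 0.1,6,0.45,0,0,0,5.5, 0.1,8,0.45,0,0,0,5.5, 0.1,9.2,0.45,0,0,0,5.5, 0.1,9.6,0.45,0,0,0,5.5, 0.1,9.6,0.45,0,0,0,5.5, 0.1,9.6,0.45,0,0,0,5.5]' 60; python3 -c "
from h import *
where();go(.384,-.3185,.0725,-90)"
```

```text
t: 24.17
tcp_pos: [0.385, -0.3202, 0.0767]
tool_rot: [0.001, -0.707, 0.707, -0.002]
force: [-0.2, 0.2, 1.2]
finger_gap: 0.642
t 24.17 tcp [ 0.385  -0.3202  0.0767] F [-0.2  0.2  1.2] M [ 0.   -0.03  0.02] gap 5.48
shift cm [ 0.1   0.41 -0.17] rot [-0.0008  0.0042 -0.0007] rows>= 0.1 a -89.8 q [-0.92  0.65  1.88  0.    0.61  0.65] t 24.17
```

```bash
python3 -m handwheel '[0.07,0.35,-0.12,0,0,0,5.5, 0.07,0.35,-0.12,0,0,0,5.5, 0.07,0.35,-0.12,0,0,0,3.1, 0.07,0.35,-0.12,0,0,0,3.1, 0.07,0.35,-0.12,0,0,0,3.0, 0.07,0.35,-0.12,0,0,0,2.6, 0.07,0.35,-0.12,0,0,0,2.6, 0.07,0.35,-0.12,0,0,0,2.6, 0.07,0.35,-0.12,0,0,0,2.6]' 60; python3 -c "
from h import *
where()"
python3 -m handwheel '[0,-0.3,0,0,0,0,2.6, 0,-1,0,0,0,0,2.6, 0,-2.5,0,0,0,0,2.6, 0,-4.5,0,0,0,0,2.6, 0,-7.5,0,0,0,0,2.6, 0,-11,0,0,0,0,2.6, 0,-14.5,0,0,0,0,2.6, 0,-17.3,0,0,0,0,2.6, 0,-18.3,0,0,0,0,2.6, 0,-18.3,0,0,0,0,2.6]' 60
python3 -c "
from h import *
where();go(.4618,.162,.255,-90)
s=manip.snapshot('side'); crop(s,355,150,70,5,'s11.png')"
```

```text
t: 24.92
tcp_pos: [0.3839, -0.3196, 0.0731]
tool_rot: [0.001, -0.707, 0.707, -0.001]
force: [1.0, 1.2, 4.1]
finger_gap: 0.373
t 24.92 tcp [ 0.3839 -0.3196  0.0731] F [1.  1.2 4.1] M [ 0.2   0.03 -0.  ] gap 3.19
t: 25.75
tcp_pos: [0.3848, -0.3209, 0.2589]
tool_rot: [-0.001, -0.705, 0.709, -0.003]
force: [0.5, 0.1, -1.6]
finger_gap: 0.375
t 25.75 tcp [ 0.3848 -0.3209  0.2589] F [ 0.5  0.1 -1.6] M [0.   0.03 0.  ] gap 3.2
shift cm [ -7.84   0.12 -48.27] rot [-0.0063  0.0029 -0.0048] rows>= 11.7 a -89.8 q [-0.92  0.34  1.73 -0.    1.06  0.65] t 25.75
```

View pics/s11.png

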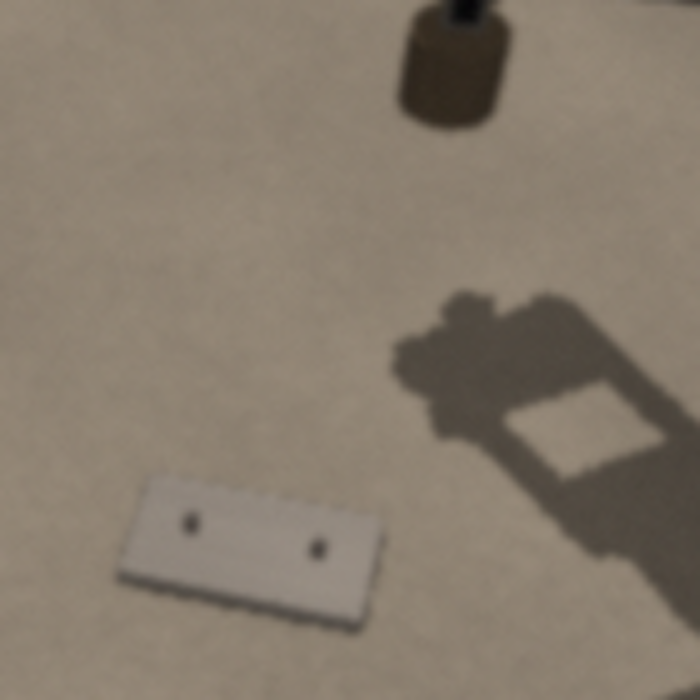

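The cap is held. Carrying it to the stack.

```bash
python3 -m handwheel '[-0.15,0,-1,0,0,0,2.6, -0.5,0,-3,0,0,0,2.6, -1,0,-6,0,0,0,2.6, -1.6,0,-9.5,0,0,0,2.6, -2.1,0,-13,0,0,0,2.6, -2.7,0,-16.5,0,0,0,2.6, -3.2,0,-20,0,0,0,2.6, -3.8,0,-23.5,0,0,0,2.6, -4.4,0,-27,0,0,0,2.6, -4.9,0,-30,0,0,0,2.6]' 60
python3 -m handwheel '[-0.5,0,-3,0,0,0,2.6, -1.0,0,-6,0,0,0,2.6, -1.5,0,-9.5,0,0,0,2.6, -2.0,0,-12.5,0,0,0,2.6, -2.4,0,-15,0,0,0,2.6, -2.7,0,-16.5,0,0,0,2.6, -2.8,0,-17,0,0,0,2.6, -2.8,0,-17,0,0,0,2.6]' 60
python3 -c "
from h import *
where();go(.4618,.162,.255,-90)"
```

```text
t: 26.63
tcp_pos: [0.4299, -0.0162, 0.2535]
tool_rot: [-0.003, 0.708, -0.706, -0.001]
force: [-0.5, -0.3, -1.0]
finger_gap: 0.369
t: 27.3
tcp_pos: [0.458, 0.1518, 0.2537]
tool_rot: [0.003, -0.707, 0.707, -0.001]
force: [0.0, -0.2, -0.8]
finger_gap: 0.369
t 27.3 tcp [0.458  0.1518 0.2537] F [ 0.  -0.2 -0.8] M [-0.05 -0.01 -0.  ] gap 3.16
shift cm [-0.39 -0.13 -1.01] rot [-0.0003  0.0054  0.0038] rows>= 0.3 a -89.7 q [0.09 0.33 1.77 0.   1.04 1.65] t 27.3
```

```bash
python3 -m handwheel '[-0.3,0,-0.8,0,0.005,0,2.6, -0.35,0,-1,0,0.005,0,2.6, -0.35,0,-1,0,0.005,0,2.6, -0.35,0,-1,0,0.005,0,2.6]' 60
python3 - <<'E'
from h import *
where();go(.4620,.162,.1771,-90)
for cam in ['side','top']:
    s=manip.snapshot(cam); crop(s,*((308,260) if cam=='side' else (215,255)),55,5,'p12%s.png'%cam)
    W=cloud(s); t=manip.sense()["tcp_pos"]
    m=(np.hypot(W[...,0]-t[0],W[...,1]-t[1])<.035)&(abs(W[...,2]-(t[2]-.030))<.008)
    print(m.sum(),cv2.minEnclosingCircle(W[m][:,:2].astype(np.float32)))
E
```

```text
t: 27.63
tcp_pos: [0.4628, 0.1601, 0.2551]
tool_rot: [-0.001, -0.707, 0.707, 0.001]
force: [1.2, -1.1, -1.3]
finger_gap: 0.372
t 27.63 tcp [0.4628 0.1601 0.2551] F [ 1.2 -1.1 -1.3] M [ 0.06  0.03 -0.03] gap 3.18
shift cm [ 0.08  7.8  -0.19] rot [-0.0002 -0.0032  0.0004] rows>= 1.9 a -90.2 q [ 0.1   0.34  1.76 -0.    1.05  1.68] t 27.63
304 ((0.4629763066768646, 0.16068626940250397), 0.024974117055535316)
104 ((0.46283259987831116, 0.15969854593276978), 0.024877343326807022)
```

View pics/p12side.png

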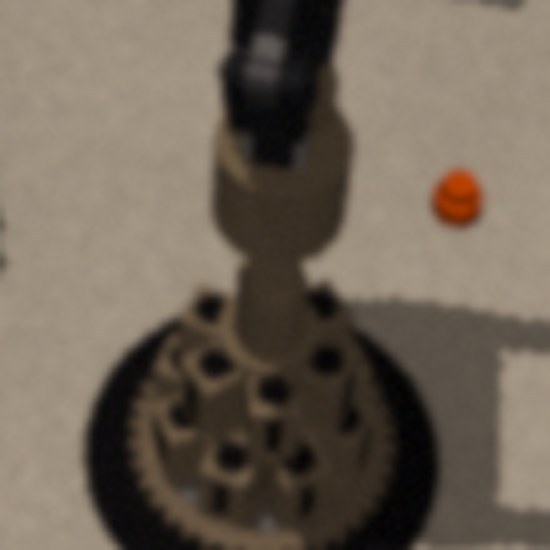

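```bash
python3 -m handwheel '[0.05,0.8,-0.15,0,0,0,2.6, 0.05,2,-0.15,0,0,0,2.6, 0.05,2.8,-0.15,0,0,0,2.6, 0.05,3.3,-0.15,0,0,0,2.6, 0.05,3.8,-0.15,0,0,0,2.6, 0.05,4.3,-0.15,0,0,0,2.6, 0.05,4.8,-0.15,0,0,0,2.6, 0.05,4.8,-0.15,0,0,0,2.6]' 60
python3 - <<'E'
from h import *
where();go(.4620,.162,.1771)
E
```

```text
t: 28.4
tcp_pos: [0.4619, 0.1622, 0.2063]
tool_rot: [-0.0, -0.707, 0.707, 0.001]
force: [0.1, -0.4, -0.3]
finger_gap: 0.374
t 28.4 tcp [0.4619 0.1622 0.2063] F [ 0.1 -0.4 -0.3] M [ 0.03 -0.03 -0.03] gap 3.19
shift cm [-0.02  2.92  0.02] rot [-0.0002 -0.      0.0017] rows>= 0.7 a -90.1 q [0.11 0.41 1.81 0.   0.92 1.68] t 28.4
```

```bash
python3 -m handwheel '[0,0.4,0,0,0,0,2.6, 0,0.9,0,0,0,0,2.6, 0,1.4,0,0,0,0,2.6, 0,1.9,0,0,0,0,2.6, 0,2.4,0,0,0,0,2.6, 0,2.7,0,0,0,0,2.6, 0,2.8,0,0,0,0,2.6, 0,2.8,0,0,0,0,2.6]' 60
python3 - <<'E'
from h import *
where();go(.4620,.162,.1771)
E
```

```text
t: 29.07
tcp_pos: [0.4622, 0.1622, 0.1789]
tool_rot: [-0.001, -0.707, 0.707, 0.001]
force: [0.5, -0.3, -0.1]
finger_gap: 0.37
t 29.07 tcp [0.4622 0.1622 0.1789] F [ 0.5 -0.3 -0.1] M [-0.04  0.04  0.04] gap 3.16
shift cm [0.02 0.18 0.02] rot [-0.     -0.      0.0008] rows>= 0.0 a -90.1 q [0.11 0.45 1.84 0.   0.85 1.68] t 29.07
```

```bash
python3 -m handwheel '[0,0.1,0,0,0,0,2.6, 0,0.2,0,0,0,0,2.6, 0,0.3,0,0,0,0,2.6, 0,0.3,0,0,0,0,2.6]' 60
python3 - <<'E'
from h import *
where()
E
```

```text
t: 29.4
tcp_pos: [0.4631, 0.1622, 0.177]
tool_rot: [0.001, 0.707, -0.707, -0.0]
force: [-0.2, 0.0, 3.2]
finger_gap: 0.374
t 29.4 tcp [0.4631 0.1622 0.177 ] F [-0.2  0.   3.2] M [-0.09  0.1   0.  ] gap 3.19
```

The cap is seated at the predicted height, with contact felt. Releasing and rising clear.

```bash
python3 -m handwheel '[0,0,0,0,0,0,5.5, 0,0,0,0,0,0,5.5, 0,0,0,0,0,0,5.5, 0,0,0,0,0,0,5.5, 0,0,0,0,0,0,5.5, 0,-2,0,0,0,0,5.5, 0,-5,0,0,0,0,5.5, 0,-8,0,0,0,0,5.5, 0,-9,0,0,0,0,5.5, 0,-9,0,0,0,0,5.5]' 60
python3 -m handwheel '[4,-1,0,0,0,0,5.5, 4,-1,8,0,0,0,5.5, 4,-1,12,0,0,0,5.5, 4,-1,16,0,0,0,5.5, 4,-1,16,0,0,0,5.5, 4,-1,16,0,0,0,5.5, 4,-1,16,0,0,0,5.5, 4,-1,16,0,0,0,5.5]' 60
python3 - <<'E'
from h import *
where()
for cam in ['side','top']:
    s=manip.snapshot(cam); cv2.imwrite('pics/p13%s.png'%cam,s["frame"][:,:,::-1])
    W=cloud(s)
    for nm,lo,hi,r in [("head",.174,.195,.024),("shoulder",.14,.155,.032),("ncore",.094,.112,.045),("wcore",.05,.066,.055),("plate",.012,.02,.065)]:
        m=(np.hypot(W[...,0]-.4615,W[...,1]-.1605)<r)&(W[...,2]>lo)&(W[...,2]<hi)
        print(cam,nm,m.sum(),cv2.minEnclosingCircle(W[m][:,:2].astype(np.float32)),np.median(W[m][:,2]))
E
```

```text
t: 30.23
tcp_pos: [0.4643, 0.1625, 0.2692]
tool_rot: [0.003, 0.707, -0.707, 0.002]
force: [0.1, -0.2, 0.1]
finger_gap: 0.644
t: 30.9
tcp_pos: [0.4212, 0.0027, 0.2754]
tool_rot: [0.0, 0.708, -0.707, -0.002]
force: [-0.7, 0.6, 0.0]
finger_gap: 0.638
t 30.9 tcp [0.4212 0.0027 0.2754] F [-0.7  0.6  0. ] M [0.04 0.02 0.  ] gap 5.45
side head 247 ((0.46394088864326477, 0.16348206996917725), 0.017139950767159462) 0.18327729519797056
side shoulder 329 ((0.46370282769203186, 0.16414669156074524), 0.025372087955474854) 0.14773679367395248
side ncore 326 ((0.4629112482070923, 0.16375356912612915), 0.03715493157505989) 0.0989670905948426
side wcore 396 ((0.4625583291053772, 0.16147391498088837), 0.04720073938369751) 0.05476890973845788
side plate 481 ((0.4617342948913574, 0.16113606095314026), 0.05758140608668327) 0.015693702099842218
top head 276 ((0.46289271116256714, 0.16301387548446655), 0.017185421660542488) 0.1836753031560846
top shoulder 241 ((0.4629345238208771, 0.16286690533161163), 0.02488834597170353) 0.14785083507837438
top ncore 118 ((0.46249380707740784, 0.16229715943336487), 0.036735422909259796) 0.09951087273210989
top wcore 109 ((0.46366918087005615, 0.1625158190727234), 0.04626675695180893) 0.0548368559725284
top plate 121 ((0.464103102684021, 0.16614729166030884), 0.05638924613595009) 0.015657712893404993
```

View pics/p13side.png

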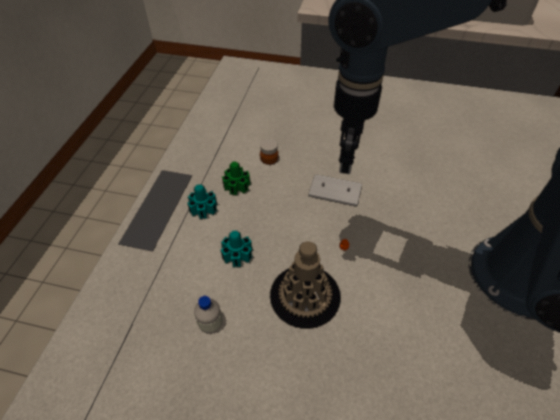

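View pics/p13top.png

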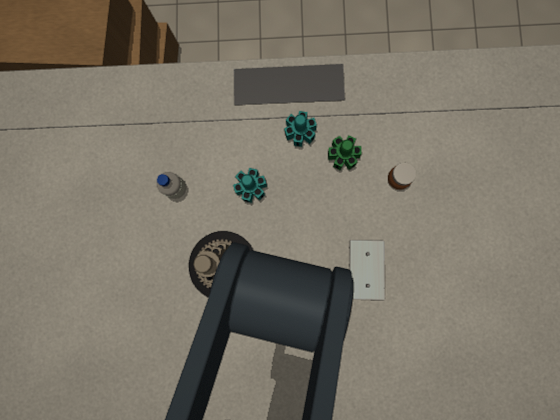

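The stack is complete. All surfaces are at the expected heights (head 184, shoulder 148, cores 99 and 55, plate 16 mm), the bystanders haven't moved and the gripper is clear. Handing in.

```bash
python3 -c "
from h import *
where();print(manip.sign_off())"
```

```text
t 31.0 tcp [0.4214 0.0035 0.2756] F [-0.9  0.4  0.6] M [ 0.04 -0.01  0.05] gap 5.51
the job is handed in; nothing more can be done
None
```

The carousel is rebuilt on its spindle in the order asked: gear plate, wide ring, beige six-holder narrow ring, then cap. The plate came straight up off the dowels with under 0.2° of tilt. I handed the job in at 31 s of the 102 s allowed, and no verdict was reported.

- **Seating:** each part reached its predicted height within about 0.3 mm, with a light contact force (3 to 12 N), before I released it. The last images, with the gripper clear, show the stack standing by itself. Its surfaces were at about 16, 55, 99, 148 and 184 mm, against a nominal 16, 60, 104, 148 and 184 mm.
- **Readings that disagreed:** the two ring cores read 5 mm below nominal. The rings gave the same low reading while standing on the table (39 mm instead of 44), so I put this down to the shape of the core top, not a gap.
- **Alignment:** part centres agree within about 2 mm, which is inside the bores' play. The last top view gave less certain centres for the lower parts because the arm hid some of them.
- **Bystanders:** the bottle, jar, stopper and the green and turquoise rings look unmoved. This was by eye in the last side and top views, and the arm hid the stopper in the top one.

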